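Set up a one-cup steel coffee dripper on the kitchen scale

TASK

Set up the steel coffee dripper for one cup, from the bottom up: stand the purple mug upright in the middle of the round plate of the kitchen scale, then set the dripper's chamber on it with its foot in the mug's mouth and its flange flat on the rim, then drop the press into the chamber right to the bottom, and last put the cap squarely down over the chamber. Leave the spotted mug, the honey jar and the salt shaker where they are.

Things in the scene. Friction and masses are not known exactly. Their poses are not given: they have to be found in the camera images.
- scale: Flat black kitchen scale, 116 x 146 mm, fixed, with a round steel plate 104 mm across whose top is 21 mm above the worktop, and a grey display on the side towards its -x. Origin: on the worktop under the centre of the plate; z up. (Over the back of the worktop, beyond x = 0.55 m, a wall cabinet hangs 0.47 m up: keep the wrist clear of it.)
- mug_purple: Plain purple mug on the worktop, 89 mm high, round body 79 mm across, handle to -y. The cup's axis is NOT the origin: it is at x=0, y=+15.5 mm of its frame, the handle reaches y=-55 mm. Origin at the underside. Open at the top; mouth 63 mm across; wall 3 to 8 mm, thickest at (x,y) = (-36,+15) and (+35,+24) mm: pinch it there, along the radius, from above. 0.26 kg. Any yaw.
- chamber: Chamber of the dripper: steel cup, outside 60 mm across, inside 54 mm, on a flange 92 mm across; below it a round foot 52 mm across. Origin at the centre of the foot's underside, z up. Heights from there: foot 0-7, flange 7-10, inner floor 13, upper edge 62 mm. 0.13 kg. Stands on its foot. Grip round the cup, above the flange. On the mug its flange lies on the rim, the foot 7 mm inside.
- press: Press of the dripper: perforated steel disc 46 mm across, 3.5 mm thick, on a thin stem with a round steel grip 14 mm across from 46 to 62 mm height. Origin at the centre of the disc's underside, z up, stands disc down. 60 g. Home in the chamber its underside is on the inner floor and 13 mm of the grip stands above the chamber's edge.
- cap: Cap of the dripper: steel hat 73 mm across with a narrower crown and a round black knob, 16 mm across, from 34 to 48 mm height. Origin at the centre of its underside, z up, stands skirt down. The skirt is 68 mm across inside and goes outside the chamber's edge; a shoulder 10 mm above the origin rests on that edge, so home its origin is 52 mm above the chamber's. 70 g.
- mug_spotted: White mug with grey spots, 91 mm high, 82 mm across, with handle; belongs to someone else: leave it. Origin at its underside, cup's axis at y=+18 mm, handle to -y.
- jar_honey: Jar of honey with an orange-yellow lid, 58 mm across, 90 mm high; leave it. Origin at the centre of its underside.
- salt_shaker: Small glass salt shaker with a grey top, 44 mm across, 90 mm high; leave it. Origin at the centre of its underside.
Things that resemble listed ones, but are neither listed nor needed, are in the scene too. What is shaped like the press but red or turquoise is not meant.

How it is judged:
By the outcome, as a careful person would: the job done as asked, in the order asked, and still so for the second after the job is handed in, with the robot touching nothing.
It also fails if it takes over 120 s, if anything falls off the work surface, if the arm or the gripper's body presses on something with over 40 N, if the wrist force passes 120 N, or if a joint passes its speed limit or range.

ROBOT

A 6-joint arm with a two-finger parallel gripper is mounted at the origin on a cart in front of the work surface, level with it; the furniture and walls round the work are solid. World frame = base frame: x ahead of the robot, y to its left, z up, the work surface at z = 0. Lengths are in m, angles in rad, forces in N, time in s.
With the tool pointing down it reaches from about 0.35 to 0.975 m from the base axis. Payload 4.9 kg.
Tool frame: the origin (TCP) lies on the centre line of the jaws, within the pads' length; the fingertips stand 8 mm ahead of it and the grasp point (between the pads) lies 11 mm behind it; z points along the fingers, y is the direction in which the jaws open and shut (so a half turn about z gives the same grasp; the last joint's range is limited). The gripper opens to 85 mm and grips with 20 to 120 N. Pads are 22 mm wide; open, the fingers measure 114 mm over their backs; the gripper's body (76 mm by 85 mm) begins 54 mm behind the grasp point. The pads swing forward as they close: fully open they stand 13 mm farther back than shut.
Start: joints at [1.057, 0.053, 1.613, -0, 1.476, -0.119], TCP at [0.24, 0.577, 0.239] pointing down, gripper open.
Joint ranges: [-3.01, 3.01], [-1.01, 2.22], [0.06, 2.58], [-1.02, 4.17], [0.09, 2.62], [-3.14, 3.14]. Speed limits (rad/s): [2.57, 2.57, 3.14, 3.14, 3.14, 3.14].

INTERFACE

Orientations are given as a rotation vector (axis times angle).
In Python, from station import get_obs, get_image, calibration, finish_job gives the robot as it stands. The module is installed in compiled form; this text tells all that it offers.
- The arm moves only by the shell command python3 -m jog 'ROWS' [FORCE]. ROWS is JSON, a list of rows, each a list of 7 numbers: the shift along the tool's x, y, z in cm, then the turn, a rotation vector about the tool's x, y, z in rad, then the closure in counts, from 0 (fully open) to 255 (shut). In form: [[dx, dy, dz, ax, ay, az, jaw], ...]. A call has 1 to 8 rows; each row is the pose to reach, as a shift and turn from the pose measured when the call began, along the tool's axes at that moment; what a row does not reach only later rows make up. A row lasts 1/12 s, in which the tool goes at most 41.7 mm and 7.16 degrees, less where a joint would pass 70% of its speed; a pose out of reach is approached as far as the arm can. A call with a gripper value outside its range is refused whole. The fingers move at their own pace and stop on an object; FORCE is the grip in N (left out, the last holds). Time passes only in rows, so rows that repeat a pose let the fingers close. It gives the time, the measured TCP pose, the force and the opening at its end, in the units of the state.
- get_obs(): the state, without advancing time (a new reading comes with each control period).
- get_image(name): name is "side" or "top"; returns the picture (420x560x3 uint8, red, green, blue); there is no depth.
- calibration(name): a dict with "vfov" (degrees; the focal length in pixels is half the picture's height over the tangent of half this angle, whatever the lens; pixels are square), "cx", "cy" (the principal point, pixels), "R" (3x3) and "t" (3): a world point X has camera coordinates R X + t. Camera axes: x right, y down, z forward; pixel columns grow to the right and rows downward; lengths in m; the calibration is good to about 2 mm. A picture is of the moment at which its call begins. calibration takes no time and is no camera call.
- finish_job(): hands the job in, once; it reports no verdict.
The state is a dict: "t": time; "q": joint angles; "dq": joint speeds; "effort": joint torques, N m; "tool_pos": TCP position; "tool_rot": TCP orientation; "contact_force": force on the tool from outside, world axes, zero at the start; "wrist_torque": the same for the moment, N m; "opening": finger opening in m.
Only numpy, scipy, OpenCV 4.12 (cv2) and the standard library are available. Lean on these libraries where they do the work, as an engineer would, in place of code of your own. Each camera call takes 0.05 s, during which the arm holds its last target. There are 200 camera calls.

## Working session

There is one attempt and no reset: what is moved stays moved. The work goes in short steps, Python scripts to look and compute and a shell command to move; the robot and the scene stay as the last step left them, time stands still between calls to the robot, and variables do not carry over. Pictures are saved under pics/ and viewed, about 12 in all and at most 16, crops included, and the job is handed in when it is done.

```bash
mkdir -p pics; cat > h.py <<'E'
import numpy as np, cv2
from station import get_obs, get_image, calibration
from scipy.spatial.transform import Rotation as Ro
def snap(name,fn):
    im=get_image(name)[:,:,::-1]; cv2.imwrite('pics/'+fn,im); return im
def cam(n):
    c=calibration(n); f=210/np.tan(np.radians(c['vfov'])/2); return f,c['cx'],c['cy'],np.array(c['R']),np.array(c['t'])
def ray(n,u,v):
    f,cx,cy,R,t=cam(n); d=R.T@np.array([(u-cx)/f,(v-cy)/f,1]); return -R.T@t,d
def atz(n,u,v,z):
    o,d=ray(n,u,v); return o+d*(z-o[2])/d[2]
def proj(n,X):
    f,cx,cy,R,t=cam(n); p=(R@np.atleast_2d(X).T).T+t; return np.c_[f*p[:,0]/p[:,2]+cx,f*p[:,1]/p[:,2]+cy]
def crop(src,u0,v0,u1,v1,s,fn):
    im=cv2.imread('pics/'+src)[v0:v1,u0:u1]; cv2.imwrite('pics/'+fn,cv2.resize(im,None,fx=s,fy=s,interpolation=cv2.INTER_CUBIC))
def rel(p):
    "world target TCP -> tool-frame shift in cm"
    o=get_obs(); R=Ro.from_rotvec(o['tool_rot']); return R.inv().apply(np.array(p)-o['tool_pos'])*100
def st():
    o=get_obs(); R=Ro.from_rotvec(o['tool_rot']).as_matrix()
    print('t',round(o['t'],2),'pos',np.round(o['tool_pos'],4),'x',np.round(R[:,0],3),'y',np.round(R[:,1],3),'F',np.round(o['contact_force'],1),'open',round(o['opening'],4),'q',np.round(o['q'],2))
E
python3 - <<'E'
from h import *
for n in('top','side'):
    snap(n,n+'0.png'); f,cx,cy,R,t=cam(n); print(n,f,cx,cy,-R.T@t); print(R.round(3))
a=cv2.imread('pics/top0.png');cv2.imwrite('pics/top0b.png',cv2.resize(a,(800,600),interpolation=cv2.INTER_CUBIC))
a=cv2.imread('pics/side0.png');cv2.imwrite('pics/side0b.png',cv2.resize(a,(800,600),interpolation=cv2.INTER_CUBIC))
st()
E
```

```text
top 474.46262266470666 282.528446732387 203.65807781131116 [ 0.21605871 -0.02337672  1.27258235]
[[-0.025 -1.     0.001]
 [-0.98   0.024 -0.195]
 [ 0.195 -0.006 -0.981]]
side 437.1644020245277 280.20362027681944 216.12428105863222 [-0.12075972 -0.5392761   1.24389263]
[[ 0.673 -0.739  0.008]
 [-0.613 -0.565 -0.552]
 [ 0.413  0.367 -0.834]]
t 0.1 pos [0.2401 0.5764 0.2382] x [-0.923  0.385  0.   ] y [ 0.385  0.923 -0.002] F [0.1 0.5 0.1] open 0.0855 q [ 1.06  0.05  1.61 -0.    1.48 -0.12]
```

View pics/top0b.png

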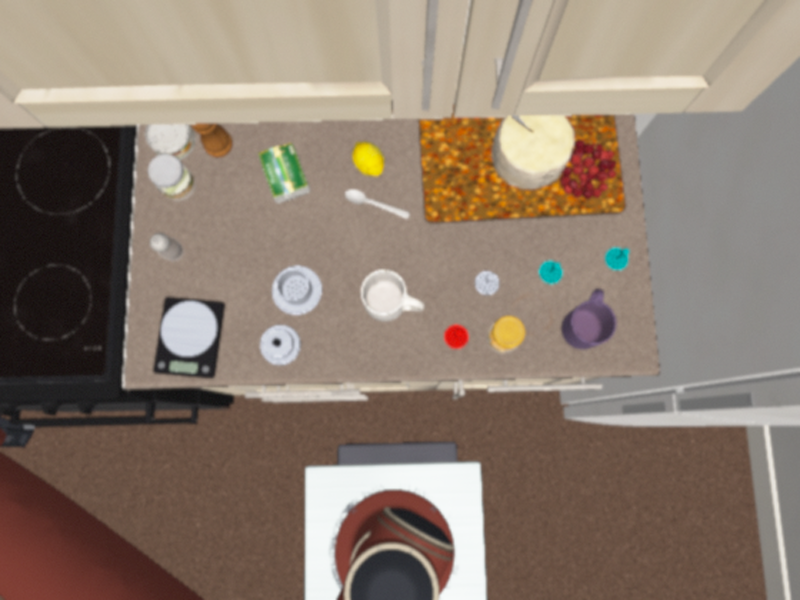

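View pics/side0b.png

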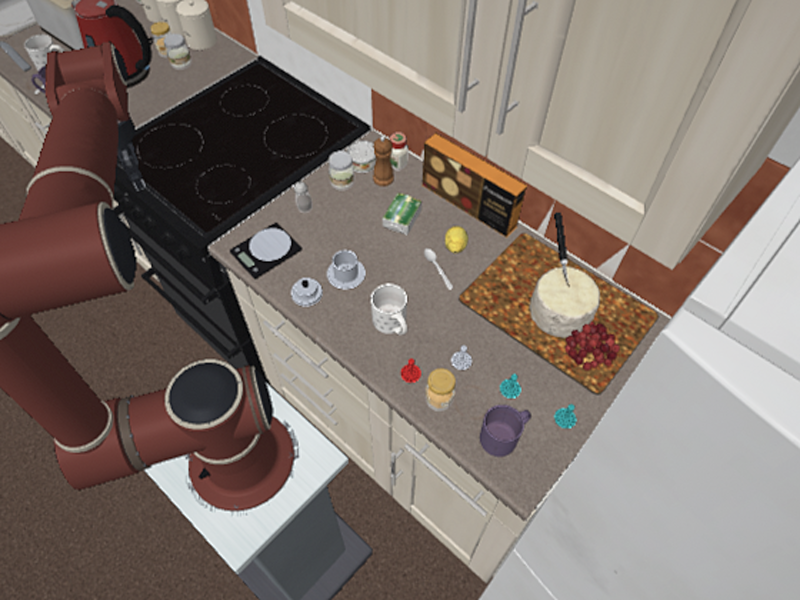

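Top picture (800x600): scale plate (190,328), chamber (297,289), cap (280,344), grey press (487,283), purple mug (588,323). Lookalikes are the red press at (456,336) and the turquoise ones at (551,272) and (617,258). I'll enlarge both areas to confirm these and measure.

```bash
python3 - <<'E'
from h import *
a=cv2.imread('pics/top0.png');b=cv2.imread('pics/side0.png')
def c(im,u,v,w,h,s): return cv2.resize(im[v:v+h,u:u+w],None,fx=s,fy=s,interpolation=cv2.INTER_CUBIC)
# top: left group u100-240,v180-270 ; right group u310-450,v180-250
cv2.imwrite('pics/c1.png',np.vstack([c(a,100,180,140,90,5.0),]))
cv2.imwrite('pics/c2.png',np.hstack([c(a,310,185,130,70,6)]))
cv2.imwrite('pics/c3.png',np.vstack([c(b,150,150,150,85,5)]))
cv2.imwrite('pics/c4.png',np.vstack([c(b,270,230,150,95,5)]))
s=.7
for nm,n,u,v,z in [('plate','top',190,328,.021),('cham','top',297,288,.062),('cap','top',280,344,.034),('press','top',487,283,.05),('mug','top',588,323,.089),('plate','side',271,244,.021),('chamtop','side',346,260,.062),('capknob','side',306,285,.048),('press','side',462,351,.062)]:
    print(nm,n,atz(n,u*s,v*s,z).round(3))
E
```

```text
plate top [0.404 0.368 0.021]
cham top [0.467 0.163 0.062]
cap top [0.369 0.198 0.034]
press top [ 0.47  -0.185  0.05 ]
mug top [ 0.386 -0.354  0.089]
plate side [0.409 0.37  0.021]
chamtop side [0.48  0.171 0.062]
capknob side [0.37  0.196 0.048]
press side [ 0.474 -0.192  0.062]
```

View pics/c1.png

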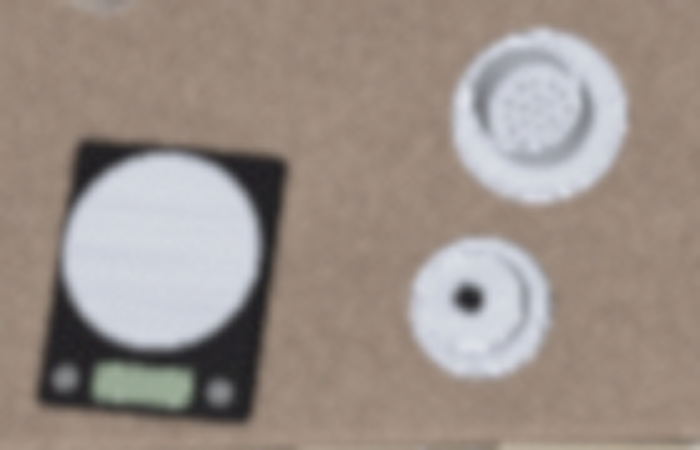

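View pics/c2.png

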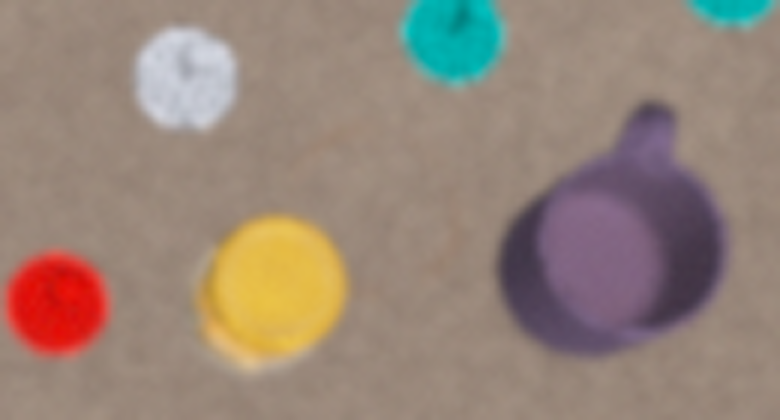

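View pics/c3.png

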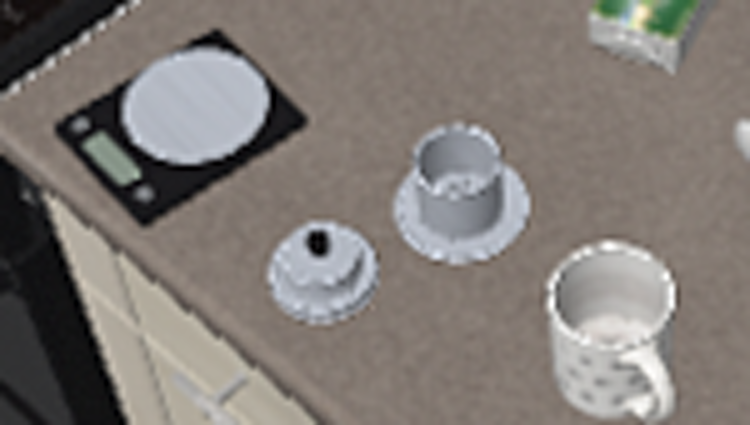

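View pics/c4.png

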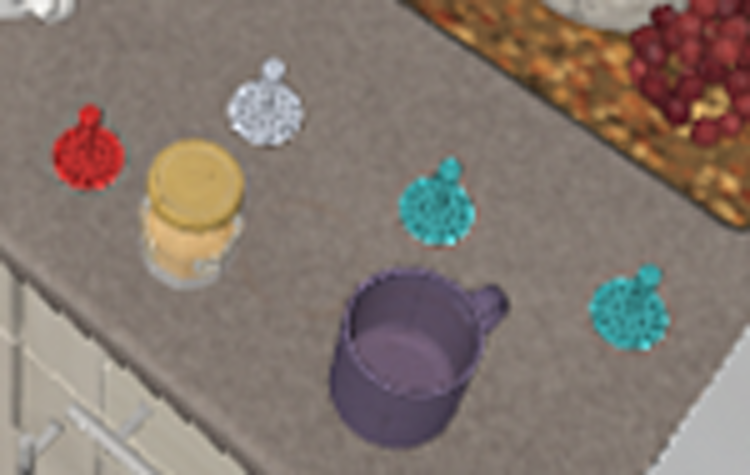

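```bash
python3 - <<'E'
from h import *
def T(x,y,z,c): 
    g={1:('top',100,180,5),2:('top',310,185,6),3:('side',150,150,5),4:('side',270,230,5)}[c]
    return (atz(g[0],g[1]+(x+.5)/g[3]-.5,g[2]+(y+.5)/g[3]-.5,z)*1000).round(1)
for nm,*a in [('plate t',162,251,.021,1),('plate s',195.5,105,.021,3),('flange t',539,116,.01,1),('cupedge t',532,106,.062,1),('flange s',461,203,.0085,3),('edge s',458,160,.062,3),
 ('cap t',480,308,.004,1),('knob t',468,297,.048,1),('knob s',318,238,.046,3),('press t',186,78,.003,2),('press s',266,112,.003,4),('pknob s',273,69,.054,4),
 ('mugfloor t',602,258,.006,2),('mugrim s',414,332,.089,4),('mugrim s L',346,332,.089,4),('mugrim s R',484,332,.089,4),('handle t',652,110,.07,2),('handle s',500,300,.07,4),('honey s',195,184,.09,4),('honey t',278,285,.09,2)]: print(nm,T(*a))
E
```

```text
plate t [404.  370.9  21. ]
plate s [406.8 373.8  21. ]
flange t [474.5 172.6  10. ]
cupedge t [469.3 168.2  62. ]
flange s [480.  178.3   8.5]
edge s [478.6 174.8  62. ]
cap t [371.4 204.6   4. ]
knob t [371.9 203.   48. ]
knob s [375.5 206.6  46. ]
press t [ 481.6 -190.3    3. ]
press s [ 483.8 -187.7    3. ]
pknob s [ 485.8 -185.9   54. ]
mugfloor t [ 393.7 -372.8    6. ]
mugrim s [ 388.8 -363.6   89. ]
mugrim s L [ 362.7 -335.2   89. ]
mugrim s R [ 415.6 -392.9   89. ]
handle t [ 448.5 -381.7   70. ]
handle s [ 446.9 -385.5   70. ]
honey s [ 375.7 -212.1   90. ]
honey t [ 373.9 -213.1   90. ]
```

```bash
cat > fit.py <<'E'
from h import *
from scipy.optimize import minimize
def mask(im,roi):
    hsv=cv2.cvtColor(im,cv2.COLOR_BGR2HSV); u0,v0,u1,v1=roi
    m=((hsv[...,0]>120)&(hsv[...,0]<165)&(hsv[...,1]>40)).astype(np.uint8)
    r=np.zeros_like(m); r[v0:v1,u0:u1]=m[v0:v1,u0:u1]
    r=cv2.morphologyEx(r,cv2.MORPH_CLOSE,np.ones((5,5)))
    return r
a=np.linspace(0,2*np.pi,60)
def model(p,z0=0):
    x,y,th=p; R=np.array([[np.cos(th),-np.sin(th)],[np.sin(th),np.cos(th)]])
    cyl=np.concatenate([np.c_[39.5*np.cos(a),39.5*np.sin(a),np.full(60,z)] for z in(1,89)])
    h=np.array([[sx,yy,z] for sx in(-6,6) for yy,z in((-30,20),(-60,25),(-70,40),(-70,65),(-60,78),(-30,80))],float)
    out=[]
    for P in(cyl,h): out.append(np.c_[P[:,:2]@R.T+[x,y],P[:,2]+z0]/1000)
    return out
def rend(n,p,z0=0,S=4):
    m=np.zeros((420*S,560*S),np.uint8)
    for P in model(p,z0): cv2.fillConvexPoly(m,cv2.convexHull(np.round((proj(n,P)+.5)*S).astype(np.int32)),1)
    return cv2.resize(m.astype(np.float32),(560,420),interpolation=cv2.INTER_AREA)
def fit(ms,p0,z0=0):
    def cost(p): return sum(np.abs(rend(n,p,z0)-m).sum()/m.sum() for n,m in ms.items())
    r=minimize(cost,p0,method='Nelder-Mead',options=dict(initial_simplex=np.array(p0)+np.array([[0,0,0],[8,0,0],[0,8,0],[0,0,.3]]),xatol=.05,fatol=1e-4)); return r.x,r.fun
E
python3 - <<'E'
from fit import *
ms={'top':mask(cv2.imread('pics/top0.png'),(385,195,440,250)),'side':mask(cv2.imread('pics/side0.png'),(330,280,375,325))}
print({k:v.sum() for k,v in ms.items()})
for k in (['top','side'],['top'],['side']):
    p,f=fit({n:ms[n] for n in k},[391,-367,1.28]); print(k,p.round(2),round(f,3))
    if len(k)==2:
        th=p[2]; R=Ro.from_euler('z',th).as_matrix()[:2,:2]
        for s in((-36,-.5),(35,8.5)): print('spot',(p[:2]+R@np.array(s)).round(1), np.degrees(np.arctan2(*(R@np.array(s))[::-1])).round(1))
E
```

```text
{'top': np.uint64(965), 'side': np.uint64(874)}
['top', 'side'] [ 390.41 -362.59    1.22] 0.272
spot [ 378.5 -396.6] -109.4
spot [ 394.5 -326.8] 83.5
['top'] [ 388.73 -364.03    1.2 ] 0.156
['side'] [ 391.93 -360.93    1.26] 0.093
```

```bash
python3 -m jog '[[-29,-23,-4,0,0,-0.281,0],[-29,-23,-4,0,0,-0.281,0],[-29,-23,-4,0,0,-0.281,0],[-29,-23,-4,0,0,-0.281,80],[-29,-23,-4,0,0,-0.281,150],[-29,-23,-4,0,0,-0.281,150],[-29,-23,-4,0,0,-0.281,150],[-29,-23,-4,0,0,-0.281,150]]' 60; python3 -c "
from h import *
st(); print(rel([.43,-.1,.25]))"
```

```text
t: 0.77
tool_pos: [0.4002, 0.2859, 0.2741]
tool_rot: [-0.178, -3.136, 0.003]
contact_force: [1.3, -0.7, -0.0]
opening: 0.035
t 0.77 pos [0.4002 0.2859 0.2741] x [-0.994  0.113  0.001] y [ 0.113  0.994 -0.002] F [ 1.3 -0.7 -0. ] open 0.035 q [ 0.47 -0.29  1.87 -0.    1.56 -0.99]
[ -7.33175961 -38.00216774   2.47251183]
```

```bash
python3 -m jog '[[-7,-32,0,0,0,0,150],[-7,-32,0,0,0,0,150],[-7,-32,0,0,0,0,150],[-7,-32,0,0,0,0,150],[-7,-32,0,0,0,0,150],[-7,-32,0,0,0,0,150],[-7,-32,0,0,0,0,150],[-7,-32,0,0,0,0,150]]' ; python3 -c "
from h import *
st(); print(rel([.3945,-.327,.17]))"
```

```text
t: 1.43
tool_pos: [0.433, -0.0422, 0.2743]
tool_rot: [-0.179, -3.136, 0.003]
contact_force: [0.6, 0.1, 0.1]
opening: 0.0352
t 1.43 pos [ 0.433  -0.0422  0.2743] x [-0.993  0.114  0.001] y [ 0.114  0.993 -0.002] F [0.6 0.1 0.1] open 0.0352 q [-0.27 -0.45  1.99 -0.    1.6  -1.72]
[  0.57127403 -28.71230125  10.4923764 ]
```

```bash
python3 -m jog '[[0.6,-28.7,10.5,0,0,0,150],[0.6,-28.7,10.5,0,0,0,150],[0.6,-28.7,10.5,0,0,0,150],[0.6,-28.7,10.5,0,0,0,150],[0.6,-28.7,10.5,0,0,0,150],[0.6,-28.7,10.5,0,0,0,150],[0.6,-28.7,10.5,0,0,0,150],[0.6,-28.7,10.5,0,0,0,150]]' ; python3 - <<'E'
from h import *
st()
a=snap('top','t1.png');b=snap('side','s1.png')
f=lambda im,u,v,w,h,s:cv2.resize(im[v:v+h,u:u+w],None,fx=s,fy=s,interpolation=cv2.INTER_CUBIC)
cv2.imwrite('pics/m1.png',np.hstack([f(a,360,180,95,95,4),f(b,300,220,95,95,4)]))
print(rel([.3945,-.327,.063]))
E
```

```text
t: 2.1
tool_pos: [0.3921, -0.3298, 0.1672]
tool_rot: [-0.185, -3.132, 0.001]
contact_force: [0.5, 0.2, 0.1]
opening: 0.035
t 2.1 pos [ 0.3921 -0.3298  0.1672] x [-0.993  0.117  0.004] y [ 0.117  0.993 -0.001] F [0.5 0.2 0.1] open 0.035 q [-0.84 -0.16  1.94 -0.    1.36 -2.3 ]
[-0.21803481  0.14094999 10.46853689]
```

View pics/m1.png

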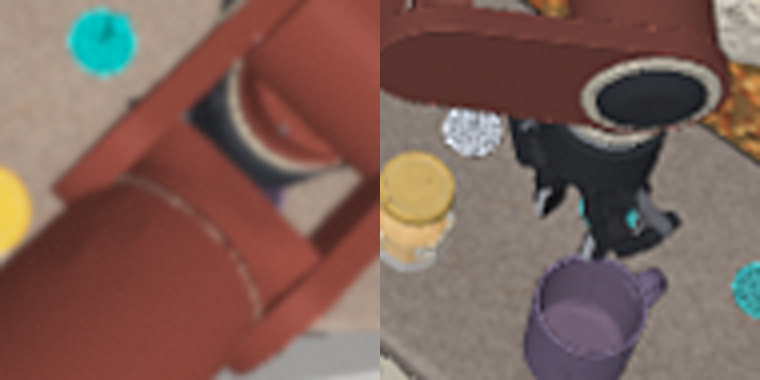

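The gripper stands over the mug's +y wall in the side view, with one fingertip at about (590,245) in the crop and the rim at about (587,290). I'll go down and straddle the wall.

```bash
python3 -m jog '[[-0.2,0.1,4,0,0,0,150],[-0.2,0.1,6,0,0,0,150],[-0.2,0.1,7,0,0,0,150],[-0.2,0.1,8,0,0,0,150],[-0.2,0.1,9,0,0,0,150],[-0.2,0.1,10,0,0,0,150],[-0.2,0.1,10.5,0,0,0,150],[-0.2,0.1,10.5,0,0,0,150]]'; python3 -c "
from h import *
st()"
```

```text
t: 2.87
tool_pos: [0.394, -0.3269, 0.0619]
tool_rot: [-0.185, -3.131, -0.003]
contact_force: [0.4, 1.2, -0.2]
opening: 0.035
t 2.87 pos [ 0.394  -0.3269  0.0619] x [-0.993  0.118  0.005] y [0.118 0.993 0.001] F [ 0.4  1.2 -0.2] open 0.035 q [-0.84 -0.03  2.01 -0.    1.17 -2.29]
```

No contact on the way down. Close on the wall.

```bash
python3 -m jog '[[0,0,0,0,0,0,190],[0,0,0,0,0,0,220],[0,0,0,0,0,0,240],[0,0,0,0,0,0,250],[0,0,0,0,0,0,250],[0,0,0,0,0,0,250],[0,0,0,0,0,0,250],[0,0,0,0,0,0,250]]' 80; python3 -c "
from h import *
st()
b=snap('side','s2.png');cv2.imwrite('pics/m2.png',cv2.resize(b[220:340,300:420],None,fx=4,fy=4,interpolation=cv2.INTER_CUBIC))"
```

```text
t: 3.53
tool_pos: [0.3954, -0.3286, 0.0642]
tool_rot: [-0.184, -3.134, 0.004]
contact_force: [0.3, 0.6, 6.4]
opening: 0.0085
t 3.53 pos [ 0.3954 -0.3286  0.0642] x [-0.993  0.117  0.002] y [ 0.117  0.993 -0.003] F [0.3 0.6 6.4] open 0.0085 q [-0.84 -0.03  2.01 -0.    1.16 -2.29]
```

View pics/m2.png

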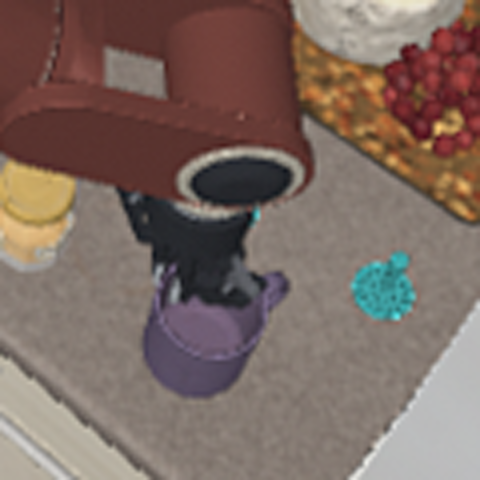

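```bash
python3 -m jog '[[0,0,-1,0,0,0,250],[0,0,-4,0,0,0,250],[0,0,-8,0,0,0,250],[0,0,-12,0,0,0,250],[0,0,-16,0,0,0,250],[0,0,-17,0,0,0,250],[-2,3,-17,0,0,0,250],[-3,6,-17,0,0,0,250]]'; python3 -m jog '[[-1,3,0,0,0,0,250],[-1,6,0,0,0,0,250],[-2,10,0,0,0,0,250],[-2,14,0,0,0,0,250],[-2,18,0,0,0,0,250],[-2,22,0,0,0,0,250],[-2,26,0,0,0,0,250],[-2,30,0,0,0,0,250]]'; python3 -c "
from h import *
st(); print(rel([.43,.1,.235]),rel([.41,.4075,.2]))"
```

```text
t: 4.25
tool_pos: [0.4333, -0.2725, 0.2352]
tool_rot: [0.19, 3.135, -0.005]
contact_force: [0.3, 0.4, -4.1]
opening: 0.0083
t: 4.92
tool_pos: [0.4882, 0.0251, 0.233]
tool_rot: [-0.19, -3.134, 0.004]
contact_force: [0.2, 0.1, -2.8]
opening: 0.0085
t 4.92 pos [0.4882 0.0251 0.233 ] x [-0.993  0.121  0.001] y [ 0.121  0.993 -0.002] F [ 0.2  0.1 -2.8] open 0.0085 q [-0.1  -0.28  1.93 -0.    1.49 -1.55]
[ 6.68270385  6.73192651 -0.20299027] [12.38285667 37.02255916  3.23187961]
```

```bash
python3 -m jog '[[1,4,0,0,0,0,250],[3,8,0,0,0,0,250],[4,12,0,0,0,0,250],[6,16,0,0,0,0,250],[7,20,0,0,0,0,250],[9,24,0,0,0,0,250],[10,28,0,0,0,0,250],[11,31,0,0,0,0,250]]'; python3 -c "
from h import *
st(); print(rel([.41,.4075,.13]))"
```

```text
t: 5.58
tool_pos: [0.4147, 0.3478, 0.2311]
tool_rot: [-0.19, -3.133, 0.005]
contact_force: [0.4, 0.5, -2.2]
opening: 0.0084
t 5.58 pos [0.4147 0.3478 0.2311] x [-0.993  0.121  0.003] y [ 0.121  0.993 -0.003] F [ 0.4  0.5 -2.2] open 0.0084 q [ 0.56 -0.14  1.81 -0.    1.47 -0.89]
[ 1.15278082  5.9049007  10.09480282]
```

```bash
python3 -m jog '[[1,3,3,0,0,0,250],[1.2,5.5,6,0,0,0,250],[1.2,5.9,9,0,0,0,250],[1.2,5.9,10,0,0,0,250],[1.2,5.9,10.1,0,0,0,250],[1.2,5.9,10.1,0,0,0,250]]'; python3 - <<'E'
from fit import *
st()
b=snap('side','s3.png');a=snap('top','t3.png')
f=lambda im,u,v,w,h,s:cv2.resize(im[v:v+h,u:u+w],None,fx=s,fy=s,interpolation=cv2.INTER_CUBIC)
cv2.imwrite('pics/m3.png',np.hstack([f(a,90,180,95,95,4),f(b,140,120,95,95,4)]))
m=mask(b,(130,90,260,230)); print(m.sum())
z=(get_obs()['tool_pos'][2]-.0642)*1000
p,fv=fit({'side':m},[405,372,1.22],z); print('side mug',z,p,fv,'TCP-based',get_obs()['tool_pos'][:2]*1000-np.array([4.5,35.2]))
E
```

```text
t: 6.08
tool_pos: [0.4091, 0.4065, 0.1292]
tool_rot: [-0.19, -3.131, 0.008]
contact_force: [-0.1, 0.1, -1.6]
opening: 0.0086
t 6.08 pos [0.4091 0.4065 0.1292] x [-0.993  0.121  0.005] y [ 0.121  0.993 -0.005] F [-0.1  0.1 -1.6] open 0.0086 q [ 0.65  0.04  1.82 -0.    1.29 -0.8 ]
859
side mug 67.98265147488159 [404.17999927 376.83057611   1.01426675] 0.42651338766006985 TCP-based [406.30639319 372.31319956]
```

View pics/m3.png

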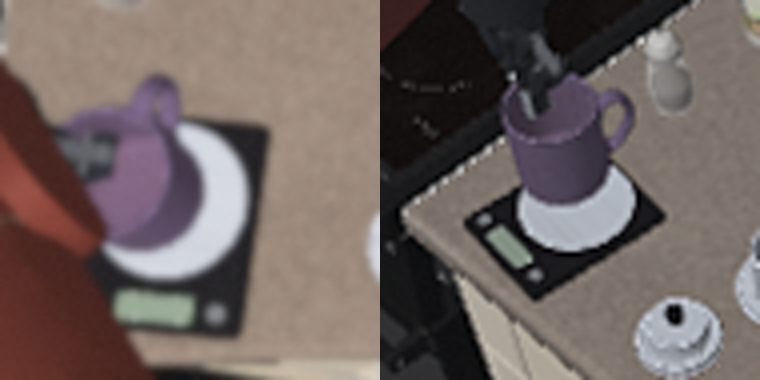

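```bash
python3 -m jog '[[0,0,1.5,0,0,0,250],[0,0,2.5,0,0,0,250],[0,0,3.3,0,0,0,250],[0,0,3.9,0,0,0,250],[0,0,3.9,0,0,0,250],[0,0,3.9,0,0,0,250]]'; python3 - <<'E'
from fit import *
st()
b=snap('side','s4.png')
z=(get_obs()['tool_pos'][2]-.0642)
c=get_obs()['tool_pos'][:2]-np.array([.0045,.0352])
S=6;u0,v0=160,125
im=cv2.resize(b[v0:v0+85,u0:u0+75],None,fx=S,fy=S,interpolation=cv2.INTER_CUBIC)
def ov(cx,cy,zz,r,col):
    P=np.c_[cx+r*np.cos(a),cy+r*np.sin(a),np.full(60,zz)]
    cv2.polylines(im,[np.round((proj('side',P)-[u0,v0]+.5)*S).astype(np.int32)],True,col,1)
ov(*c,z,.037,(0,255,0)); ov(*c,z+.089,.0395,(0,255,0)); ov(.4068,.3738,.021,.052,(0,0,255))
cv2.imwrite('pics/m4.png',im)
E
```

```text
t: 6.68
tool_pos: [0.4107, 0.4072, 0.0929]
tool_rot: [-0.192, -3.134, 0.002]
contact_force: [-0.5, -0.0, -2.8]
opening: 0.0086
t 6.68 pos [0.4107 0.4072 0.0929] x [-0.993  0.122  0.001] y [ 0.122  0.993 -0.002] F [-0.5 -0.  -2.8] open 0.0086 q [ 0.65  0.08  1.84 -0.    1.22 -0.8 ]
```

View pics/m4.png

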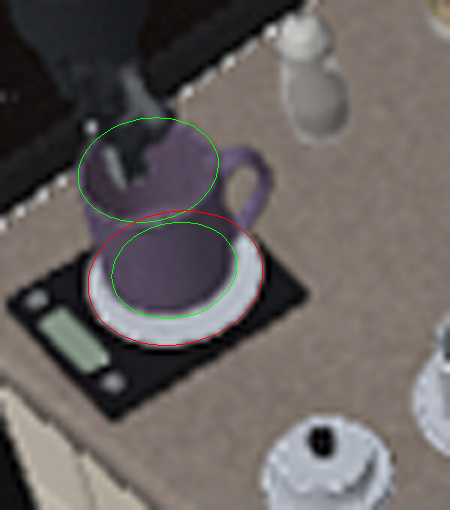

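```bash
python3 -m jog '[[-0.1,-0.1,0.3,0,0,0,250],[-0.15,-0.1,0.5,0,0,0,250],[-0.15,-0.1,0.7,0,0,0,250],[-0.15,-0.1,0.8,0,0,0,250],[-0.15,-0.1,0.8,0,0,0,250]]';python3 -c "
from h import *
st()"
```

```text
t: 7.15
tool_pos: [0.4126, 0.4067, 0.0861]
tool_rot: [-0.192, -3.136, 0.001]
contact_force: [0.3, -0.2, 1.5]
opening: 0.0084
t 7.15 pos [0.4126 0.4067 0.0861] x [-0.993  0.122  0.   ] y [ 0.122  0.993 -0.   ] F [ 0.3 -0.2  1.5] open 0.0084 q [ 0.65  0.09  1.84 -0.    1.21 -0.8 ]
```

```bash
python3 -m jog '[[0,0,0.05,0,0,0,250],[0,0,0.05,0,0,0,235],[0,0,0.05,0,0,0,225],[0,0,0.05,0,0,0,200],[0,0,0.05,0,0,0,170],[0,0,0.05,0,0,0,150],[0,0,0.05,0,0,0,150]]'; python3 -m jog '[[0,0,-2,0,0,0,150],[0,0,-5,0,0,0,150],[0,0,-9,0,0,0,150],[0,-3,-12,0,0,0,100],[0,-6,-12,0,0,0,50],[0,-10,-12,0,0,0,0],[0,-13,-12,0,0,0,0],[0,-16,-12,0,0,0,0]]';python3 - <<'E'
from fit import *
st()
a_=snap('top','t5.png');b=snap('side','s5.png')
im=b
S=6;u0,v0=155,125
s=cv2.resize(b[v0:v0+95,u0:u0+65],None,fx=S,fy=S,interpolation=cv2.INTER_CUBIC)
t=cv2.resize(a_[185:280,95:160],None,fx=S,fy=S,interpolation=cv2.INTER_CUBIC)
cv2.imwrite('pics/m5.png',np.hstack([t,s]))
ms={'top':mask(a_,(95,190,200,270)),'side':mask(b,(155,120,225,220))}
for k in(['top','side'],['top'],['side']): print(k,fit({n:ms[n] for n in k},[405,372,1.22],21))
E
```

```text
t: 7.73
tool_pos: [0.4127, 0.4067, 0.0857]
tool_rot: [0.192, 3.136, -0.0]
contact_force: [-0.2, -0.7, 0.4]
opening: 0.035
t: 8.4
tool_pos: [0.3928, 0.2466, 0.206]
tool_rot: [0.191, 3.135, 0.0]
contact_force: [0.8, -0.7, 0.1]
opening: 0.0853
t 8.4 pos [0.3928 0.2466 0.206 ] x [-0.993  0.121 -0.001] y [0.121 0.993 0.   ] F [ 0.8 -0.7  0.1] open 0.0853 q [ 0.4  -0.33  2.01 -0.    1.46 -1.05]
['top', 'side'] (array([407.73037189, 375.11166636,   2.68577228]), np.float64(2.3708308212554616))
['top'] (array([392.2943148 , 345.31433603,   2.65711119]), np.float64(1.9998380829015545))
['side'] (array([408.92211201, 379.91371565,   1.00768359]), np.float64(0.28002592165898615))
```

View pics/m5.png

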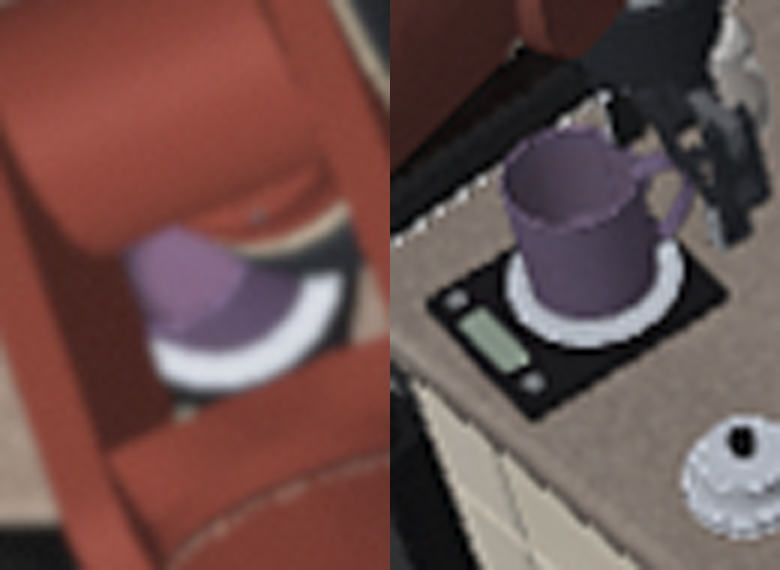

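```bash
python3 -m jog '[[-3,-4,-5,0,0,0,0],[-5,-8,-5,0,0,0,0],[-5,-12,-5,0,0,0,0],[-5,-16,-5,0,0,0,0],[-5,-20,-5,0,0,0,0],[-5,-24,-5,0,0,0,0],[-5,-28,-5,0,0,0,0],[-5,-32,-5,0,0,0,0]]'; python3 -m jog '[[0,-4,0,0,0,0,0],[0,-8,0,0,0,0,0],[0,-12,0,0,0,0,0],[0,-16,0,0,0,0,0],[0,-20,0,0,0,0,0],[0,-20,0,0,0,0,0]]'; python3 - <<'E'
from fit import *
st()
a_=snap('top','t6.png');b=snap('side','s6.png')
ms={'top':mask(a_,(95,190,170,270)),'side':mask(b,(155,120,225,220))}
print({k:v.sum() for k,v in ms.items()})
for k in(['top','side'],['top'],['side']):
    p,f=fit({n:ms[n] for n in k},[405,372,1.22],21); print(k,p.round(2),round(f,3))
S=6
t=cv2.resize(a_[190:265,95:165],None,fx=S,fy=S,interpolation=cv2.INTER_CUBIC)
s=cv2.resize(b[130:205,155:225],None,fx=S,fy=S,interpolation=cv2.INTER_CUBIC)
cv2.imwrite('pics/m6.png',np.hstack([t,s])[:, :800+40])
# plate fit from initial images
for n,roi in (('top',(105,200,155,255)),('side',(170,155,208,187))):
    im=cv2.imread(f'pics/{n}0.png'); u0,v0,u1,v1=roi
    m=np.zeros((420,560),np.uint8); m[v0:v1,u0:u1]=(im.astype(int).min(2)>160)[v0:v1,u0:u1]
    def cost(p):
        P=np.c_[p[0]+52*np.cos(a),p[1]+52*np.sin(a),np.full(60,21)]/1000
        r=np.zeros((1680,2240),np.uint8); cv2.fillConvexPoly(r,np.round((proj(n,P)+.5)*4).astype(np.int32),1)
        return np.abs(cv2.resize(r.astype(np.float32),(560,420),interpolation=cv2.INTER_AREA)-m).sum()/m.sum()
    r=minimize(cost,[405,372],method='Nelder-Mead',options=dict(initial_simplex=[[405,372],[412,372],[405,379]])); print('plate',n,m.sum(),r.x.round(1),round(r.fun,3))
E
```

```text
t: 9.17
tool_pos: [0.4039, -0.0651, 0.2564]
tool_rot: [0.196, 3.133, -0.002]
contact_force: [0.9, -0.6, 0.2]
opening: 0.0852
t: 9.67
tool_pos: [0.3781, -0.2689, 0.2567]
tool_rot: [0.206, 3.133, -0.005]
contact_force: [-0.3, 0.6, 0.3]
opening: 0.0853
t 9.67 pos [ 0.3781 -0.2689  0.2567] x [-0.991  0.131 -0.002] y [ 0.131  0.991 -0.003] F [-0.3  0.6  0.3] open 0.0853 q [-0.78 -0.36  1.95 -0.    1.55 -2.22]
{'top': np.uint64(1129), 'side': np.uint64(128)}
['top', 'side'] [410.48 374.62   3.  ] 5.203
['top'] [406.44 373.19   1.11] 0.141
['side'] [466.25 428.95   2.52] 4.574
plate top 1143 [405.2 372.3] 0.051
plate side 483 [406.7 375.1] 0.083
```

View pics/m6.png

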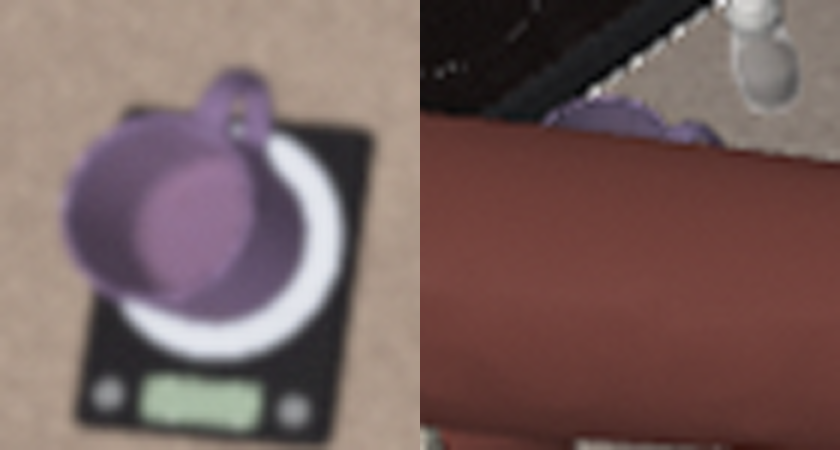

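```bash
cat > disc.py <<'E'
from fit import *
def discfit(im,n,roi,r,z,p0,thr=145,extra=[]):
    u0,v0,u1,v1=roi; m=np.zeros((420,560),np.uint8); q=im.astype(int)
    m[v0:v1,u0:u1]=((q[...,0]-q[...,2]>-5)&(q.min(2)>60))[v0:v1,u0:u1]
    cs,_=cv2.findContours(m,cv2.RETR_EXTERNAL,cv2.CHAIN_APPROX_NONE); c=max(cs,key=cv2.contourArea)
    m[:]=0; cv2.drawContours(m,[c],-1,1,-1)
    def cost(p):
        R=np.zeros((1680,2240),np.uint8)
        for grp in [[(r,z)]]+extra:
            P=np.concatenate([np.c_[p[0]+rr*np.cos(a),p[1]+rr*np.sin(a),np.full(60,zz)] for rr,zz in grp])/1000
            cv2.fillConvexPoly(R,cv2.convexHull(np.round((proj(n,P)+.5)*4).astype(np.int32)),1)
        return np.abs(cv2.resize(R.astype(np.float32),(560,420),interpolation=cv2.INTER_AREA)-m).sum()/m.sum()
    s=np.array(p0,float); o=minimize(cost,s,method='Nelder-Mead',options=dict(initial_simplex=[s,s+[7,0],s+[0,7]])); return o.x.round(1),round(o.fun,3),m.sum()
E
python3 - <<'E'
from disc import *
A=cv2.imread('pics/top0.png');B=cv2.imread('pics/side0.png')
ch=dict(r=46,z=10,extra=[[(46,7),(46,10)],[(30,10),(30,62)]]); cp=dict(r=36.5,z=2,extra=[[(36.5,0),(36.5,12)],[(8,34),(8,48)]]); pr=dict(r=23,z=3.5,extra=[[(2,4),(2,46)],[(7,46),(7,62)]])
for nm,n,im,roi,p0,k in [('ch','top',A,(185,180,230,225),(477,175),ch),('ch','side',B,(225,172,260,206),(477,175),ch),('cap','top',A,(178,224,214,258),(373,205),cp),('cap','side',B,(200,190,228,217),(373,205),cp),('press','top',A,(328,186,354,210),(483,-188),pr),('press','side',B,(312,238,334,262),(483,-188),pr)]:
    print(nm,n,*discfit(im,n,roi,p0=p0,**k))
print(rel([.477,.175,.2]))
E
```

```text
ch top [475.5 173.4] 0.035 930
ch side [477.8 177. ] 0.048 566
cap top [371.8 204.2] 0.036 620
cap side [374.7 208.1] 0.066 357
press top [ 481.6 -189.6] 0.066 218
press side [ 483.1 -186.8] 0.079 173
[-4.115027   44.84687849  5.65371152]
```

```bash
python3 -m jog '[[-1,4,0,0,0,0,0],[-2,8,0,0,0,0,0],[-3,12,0,0,0,0,0],[-3,16,0,0,0,0,0],[-4,20,0,0,0,0,0],[-4,24,0,0,0,0,0],[-4,28,0,0,0,0,0],[-4,32,0,0,0,0,0]]' 50; python3 -m jog '[[0,4,1,0,0,0,0],[0,8,2,0,0,0,0],[0,11,4,0,0,0,0],[0,12.8,6,0,0,0,0],[0,12.8,7,0,0,0,0],[0,12.8,8,0,0,0,0],[0,12.8,9,0,0,0,0],[0,12.8,9,0,0,0,0]]'; python3 -c "
from h import *
st(); print(rel([.4766,.1752,.027]))"
```

```text
t: 10.43
tool_pos: [0.4589, 0.0515, 0.2568]
tool_rot: [0.196, 3.132, 0.001]
contact_force: [0.0, 0.2, -0.7]
opening: 0.0856
t: 11.1
tool_pos: [0.4738, 0.1779, 0.1649]
tool_rot: [0.197, 3.135, -0.001]
contact_force: [-0.8, -0.1, 0.2]
opening: 0.0857
t 11.1 pos [0.4738 0.1779 0.1649] x [-0.992  0.125 -0.   ] y [ 0.125  0.992 -0.   ] F [-0.8 -0.1  0.2] open 0.0857 q [ 0.21 -0.18  1.96 -0.    1.36 -1.23]
[-0.30566752 -0.23076037 13.79390923]
```

```bash
python3 -m jog '[[-0.3,-0.2,4,0,0,0,0],[-0.3,-0.2,7,0,0,0,0],[-0.3,-0.2,9,0,0,0,0],[-0.3,-0.2,11,0,0,0,0],[-0.3,-0.2,12.5,0,0,0,0],[-0.3,-0.2,13.3,0,0,0,0],[-0.3,-0.2,13.7,0,0,0,0],[-0.3,-0.2,13.7,0,0,0,0]]'; python3 -m jog '[[0,0,0,0,0,0,40],[0,0,0,0,0,0,60],[0,0,0,0,0,0,75],[0,0,0,0,0,0,100],[0,0,0,0,0,0,120],[0,0,0,0,0,0,120],[0,0,0,0,0,0,120]]' 50;  python3 -c "
from h import *
st()"
```

```text
t: 11.77
tool_pos: [0.4768, 0.175, 0.028]
tool_rot: [-0.198, -3.135, 0.001]
contact_force: [-0.5, 0.2, -0.4]
opening: 0.0853
t: 12.35
tool_pos: [0.4783, 0.1753, 0.0298]
tool_rot: [0.198, 3.132, 0.0]
contact_force: [-0.2, 0.4, 6.1]
opening: 0.0587
t 12.35 pos [0.4783 0.1753 0.0298] x [-0.992  0.126 -0.003] y [0.126 0.992 0.   ] F [-0.2  0.4  6.1] open 0.0587 q [ 0.21  0.01  2.03 -0.    1.09 -1.24]
```

```bash
python3 -m jog '[[0,0,-2,0,0,0,120],[0,0,-5,0,0,0,120],[0,0,-9,0,0,0,120],[0,0,-13,0,0,0,120],[0,0,-17,0,0,0,120],[0,0,-19,0,0,0,120],[0,0,-19,0,0,0,120]]'; python3 -c "
from h import *
st(); print(rel([.4085,.3735,.19]))"
```

```text
t: 12.93
tool_pos: [0.4807, 0.176, 0.2269]
tool_rot: [0.197, 3.121, 0.005]
contact_force: [0.6, 0.4, -1.4]
opening: 0.0588
t 12.93 pos [0.4807 0.176  0.2269] x [-0.992  0.126 -0.014] y [0.126 0.992 0.004] F [ 0.6  0.4 -1.4] open 0.0588 q [ 0.21 -0.22  1.89 -0.    1.46 -1.24]
[ 9.69184915 18.66803219  3.6368421 ]
```

```bash
python3 -m jog '[[2,3.5,0,0,0,0,120],[4,7,0,0,0,0,120],[5.5,10.5,0,0,0,0,120],[7,14,0,0,0,0,120],[9,17,0,0,0,0,120],[9.7,18.7,2,0,0,0,120],[9.7,18.7,3.2,0,0,0,120],[9.7,18.7,3.2,0,0,0,120]]'; python3 - <<'E'
from h import *
st();a=snap('side','s7.png')
c=get_obs()['tool_pos']; print(rel([.4085,.3735,.14]))
S=6;u0,v0=160,85
im=cv2.resize(a[v0:v0+110,u0:u0+75],None,fx=S,fy=S,interpolation=cv2.INTER_CUBIC)
t=np.linspace(0,2*np.pi,60)
def ov(x,y,z,r,col):
    P=np.c_[x+r*np.cos(t),y+r*np.sin(t),np.full(60,z)]
    cv2.polylines(im,[np.round((proj('side',P)-[u0,v0]+.5)*S).astype(np.int32)],True,col,1)
d=np.array([.001,.0017])
ov(c[0]-.0008+d[0],c[1]+d[1],c[2]-.0298+.0085,.046,(0,255,0)); ov(.4078+d[0],.3735+d[1],.110,.0395,(0,0,255))
cv2.imwrite('pics/m7.png',im[:600])
E
```

```text
t: 13.6
tool_pos: [0.4055, 0.3728, 0.1888]
tool_rot: [0.194, 3.128, -0.004]
contact_force: [-0.6, -0.4, -1.5]
opening: 0.0586
t 13.6 pos [0.4055 0.3728 0.1888] x [-0.992  0.123 -0.008] y [ 0.123  0.992 -0.002] F [-0.6 -0.4 -1.5] open 0.0586 q [ 0.61 -0.09  1.84 -0.01  1.39 -0.83]
[-0.1270727   0.12895812  5.06173976]
```

View pics/m7.png

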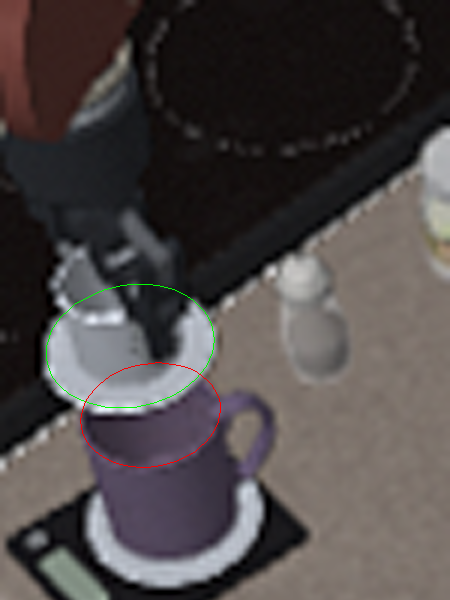

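```bash
python3 -m jog '[[-0.1,0.1,1.5,0,0,0,120],[-0.1,0.1,2.8,0,0,0,120],[-0.1,0.1,3.8,0,0,0,120],[-0.1,0.1,4.5,0,0,0,120],[-0.1,0.1,4.5,0,0,0,120],[-0.1,0.1,4.5,0,0,0,120]]'; python3 -c "
from h import *
st()"; python3 -m jog '[[0,0,0.3,0,0,0,120],[0,0,0.6,0,0,0,120],[0,0,0.9,0,0,0,120],[0,0,1.0,0,0,0,120]]'; python3 -c "
from h import *
st()"
```

```text
t: 14.15
tool_pos: [0.4082, 0.3728, 0.1453]
tool_rot: [0.197, 3.127, -0.003]
contact_force: [0.2, -0.5, -0.7]
opening: 0.0588
t 14.15 pos [0.4082 0.3728 0.1453] x [-0.992  0.126 -0.009] y [ 0.126  0.992 -0.001] F [ 0.2 -0.5 -0.7] open 0.0588 q [ 0.61 -0.05  1.87 -0.01  1.31 -0.83]
t: 14.48
tool_pos: [0.4082, 0.3727, 0.1351]
tool_rot: [0.197, 3.127, -0.003]
contact_force: [0.2, -0.6, -1.1]
opening: 0.0588
t 14.48 pos [0.4082 0.3727 0.1351] x [-0.992  0.125 -0.009] y [ 0.125  0.992 -0.001] F [ 0.2 -0.6 -1.1] open 0.0588 q [ 0.61 -0.03  1.88 -0.01  1.29 -0.83]
```

```bash
python3 -m jog '[[0,0,0.1,0,0,0,120],[0,0,0.2,0,0,0,120],[0,0,0.25,0,0,0,120],[0,0,0.3,0,0,0,120]]'; python3 -c "
from h import *
st()"
```

```text
t: 14.82
tool_pos: [0.4083, 0.3728, 0.1324]
tool_rot: [0.197, 3.127, -0.003]
contact_force: [-0.8, -1.0, 1.2]
opening: 0.0589
t 14.82 pos [0.4083 0.3728 0.1324] x [-0.992  0.125 -0.009] y [ 0.125  0.992 -0.001] F [-0.8 -1.   1.2] open 0.0589 q [ 0.61 -0.03  1.88 -0.01  1.29 -0.83]
```

```bash
python3 -m jog '[[0,0,0,0,0,0,85],[0,0,0,0,0,0,75],[0,0,0,0,0,0,70],[0,0,0,0,0,0,60],[0,0,0,0,0,0,40],[0,0,0,0,0,0,20],[0,0,0,0,0,0,0],[0,0,0,0,0,0,0]]'; python3 -m jog '[[0,0,-2,0,0,0,0],[0,0,-5,0,0,0,0],[0,0,-9,0,0,0,0],[0,0,-12,0,0,0,0],[0,-3,-12,0,0,0,0],[-2,-7,-12,0,0,0,0],[-3,-11,-12,0,0,0,0],[-3,-15,-12,0,0,0,0]]';  python3 -m jog '[[0,-4,0,0,0,0,0],[-1,-8,0,0,0,0,0],[-2,-12,0,0,0,0,0],[-2,-16,0,0,0,0,0],[-2,-20,0,0,0,0,0],[-2,-24,0,0,0,0,0],[-2,-28,0,0,0,0,60],[-2,-32,0,0,0,0,120]]'; python3 - <<'E'
from disc import *
st(); print(rel([.4824,-.1882,.15]))
a_=snap('top','t8.png');b=snap('side','s8.png')
ch=dict(r=46,z=113,extra=[[(46,110),(46,113)],[(30,113),(30,165)]])
for n,im,roi in(('top',a_,(100,185,150,260)),('side',b,(165,95,215,165))):
    print(n,proj(n,[.408,.373,.113]).round(0)); print(discfit(im,n,roi,p0=(408,373),**ch))
t=cv2.resize(a_[185:255,95:160],None,fx=6,fy=6,interpolation=cv2.INTER_CUBIC);s=cv2.resize(b[110:180,160:225],None,fx=6,fy=6,interpolation=cv2.INTER_CUBIC)
cv2.imwrite('pics/m8.png',np.hstack([t,s]))
E
```

```text
t: 15.48
tool_pos: [0.4083, 0.3728, 0.1324]
tool_rot: [0.197, 3.127, -0.003]
contact_force: [-0.7, -0.8, -0.2]
opening: 0.0854
t: 16.15
tool_pos: [0.4191, 0.2199, 0.2533]
tool_rot: [0.195, 3.125, -0.003]
contact_force: [0.1, -1.6, 0.4]
opening: 0.0855
t: 16.82
tool_pos: [0.3984, -0.1019, 0.2543]
tool_rot: [0.195, 3.124, -0.004]
contact_force: [1.6, -0.6, 0.5]
opening: 0.064
t 16.82 pos [ 0.3984 -0.1019  0.2543] x [-0.992  0.124 -0.012] y [ 0.124  0.992 -0.002] F [ 1.6 -0.6  0.5] open 0.064 q [-0.43 -0.52  2.07  0.    1.58 -1.88]
[-9.28829718 -7.50236317 10.5528827 ]
top [[120. 223.]]
(array([399.2, 360.4]), np.float64(0.37), np.uint64(1814))
side [[185. 153.]]
(array([413.9, 382.2]), np.float64(2.99), np.uint64(147))
```

View pics/m8.png

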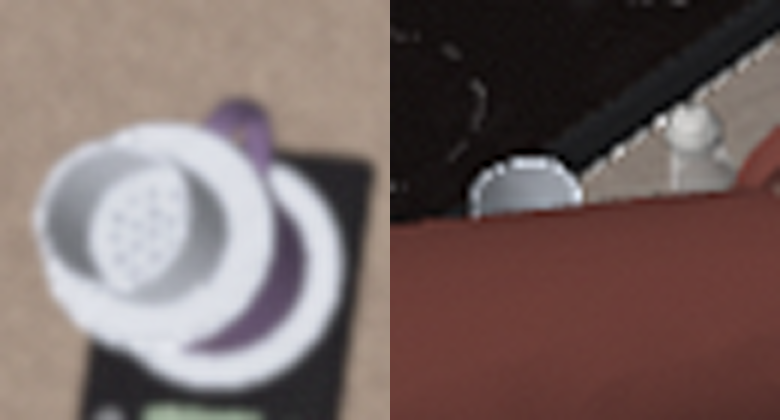

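The chamber sits level on the mug. In the top crop the flange is centred at about (161,236), and its right edge is at 274. Next I'll get its position and go to the grey press.

```bash
python3 - <<'E'
from h import *
print(atz('top',95+161.5/6-.5,185+236.5/6-.5,.113)*1000)
P=np.array([[.4075+.03*np.cos(t),.3728+.03*np.sin(t),.165] for t in np.linspace(0,6.28,80)])
q=(proj('side',P)-[160,110]+.5)*6+[390,0]; print('pred side edge x',q[:,0].min(),q[:,0].max(),'top y',q[:,1].min())
E
python3 -m jog '[[-3,-2,0,0,0,0,150],[-6,-4,0,0,0,0,150],[-9,-6,2,0,0,0,150],[-9.3,-7.5,5,0,0,0,150],[-9.3,-7.5,8,0,0,0,150],[-9.3,-7.5,10,0,0,0,150],[-9.3,-7.5,10.5,0,0,0,150],[-9.3,-7.5,10.5,0,0,0,150]]'; python3 -c "
from h import *
st(); print(rel([.4824,-.1882,.06]))"
```

```text
[405.47387702 368.59750253 113.        ]
pred side edge x 469.1923532144556 578.5443979781651 top y 160.91816503315601
t: 17.58
tool_pos: [0.4803, -0.1908, 0.1483]
tool_rot: [0.209, 3.128, -0.003]
contact_force: [0.3, 1.4, 0.5]
opening: 0.0353
t 17.58 pos [ 0.4803 -0.1908  0.1483] x [-0.991  0.133 -0.007] y [ 0.133  0.991 -0.001] F [0.3 1.4 0.5] open 0.0353 q [-0.52 -0.14  1.95  0.    1.32 -1.96]
[-0.11708094  0.29834091  8.83016399]
```

```bash
python3 -m jog '[[-0.1,0.3,3,0,0,0,150],[-0.1,0.3,5,0,0,0,150],[-0.1,0.3,6.5,0,0,0,150],[-0.1,0.3,8,0,0,0,150],[-0.1,0.3,9,0,0,0,150],[-0.1,0.3,9.5,0,0,0,150],[-0.1,0.3,9.5,0,0,0,150]]'; python3 -c "
from h import *
st()"; python3 -m jog '[[0,0,0,0,0,0,170],[0,0,0,0,0,0,185],[0,0,0,0,0,0,200],[0,0,0,0,0,0,215],[0,0,0,0,0,0,230],[0,0,0,0,0,0,235],[0,0,0,0,0,0,235]]' 30; python3 -c "
from h import *
st()"
```

```text
t: 18.17
tool_pos: [0.4825, -0.1879, 0.0535]
tool_rot: [0.208, 3.128, -0.003]
contact_force: [0.2, -0.4, 0.3]
opening: 0.0351
t 18.17 pos [ 0.4825 -0.1879  0.0535] x [-0.991  0.133 -0.007] y [ 0.133  0.991 -0.001] F [ 0.2 -0.4  0.3] open 0.0351 q [-0.52 -0.01  2.01  0.    1.14 -1.95]
t: 18.75
tool_pos: [0.4834, -0.1882, 0.0547]
tool_rot: [0.208, 3.126, -0.003]
contact_force: [-0.7, 2.1, 6.1]
opening: 0.0122
t 18.75 pos [ 0.4834 -0.1882  0.0547] x [-0.991  0.133 -0.009] y [ 0.133  0.991 -0.002] F [-0.7  2.1  6.1] open 0.0122 q [-0.52 -0.01  2.01  0.    1.14 -1.95]
```

```bash
python3 -m jog '[[0,0,-1,0,0,0,235],[0,0,-3,0,0,0,235],[0,0,-7,0,0,0,235],[0,0,-11,0,0,0,235],[0,0,-15,0,0,0,235],[0,0,-19,0,0,0,235],[0,0,-22,0,0,0,235],[0,0,-22,0,0,0,235]]'; python3 -m jog '[[2,4,0,0,0,0,235],[3,8,0,0,0,0,235],[4,12,0,0,0,0,235],[4,16,0,0,0,0,235],[4,20,0,0,0,0,235],[4,24,0,0,0,0,235],[4,28,0,0,0,0,235],[4,32,0,0,0,0,235]]'; python3 -c "
from h import *
st(); print(rel([.4084,.3722,.265]))"
```

```text
t: 19.42
tool_pos: [0.4841, -0.1892, 0.284]
tool_rot: [0.208, 3.114, -0.014]
contact_force: [1.1, 0.1, 0.7]
opening: 0.0121
t: 20.08
tool_pos: [0.4864, 0.135, 0.2804]
tool_rot: [0.208, 3.114, -0.015]
contact_force: [1.4, -0.7, -0.5]
opening: 0.0124
t 20.08 pos [0.4864 0.135  0.2804] x [-0.991  0.133 -0.021] y [ 0.133  0.991 -0.008] F [ 1.4 -0.7 -0.5] open 0.0124 q [ 0.13 -0.27  1.85 -0.01  1.55 -1.31]
[10.91075542 22.48383533  1.12895775]
```

```bash
python3 -m jog '[[2,3.5,0,-0.008,0.02,0,235],[3.5,7,0,-0.008,0.02,0,235],[5,10.5,0,-0.008,0.02,0,235],[7,14,0,-0.008,0.02,0,235],[9,17.5,0,-0.008,0.02,0,235],[10.5,21,0,-0.008,0.02,0,235],[10.9,22.5,1,-0.008,0.02,0,235],[10.9,22.5,1,-0.008,0.02,0,235]]'; python3 - <<'E'
from disc import *
st(); print(rel([.4084,.3722,.225]))
b=snap('side','s9.png'); c=get_obs()['tool_pos']
S=7;u0,v0=150,75
im=cv2.resize(b[v0:v0+85,u0:u0+85],None,fx=S,fy=S,interpolation=cv2.INTER_CUBIC)
def ov(x,y,z,r,col):
    P=np.c_[x+r*np.cos(a),y+r*np.sin(a),np.full(60,z)]
    cv2.polylines(im,[np.round((proj('side',P)-[u0,v0]+.5)*S).astype(np.int32)],True,col,1)
d=np.array([.00115,.0017])
ov(c[0]-.001+d[0],c[1]+d[1],c[2]-.0547+.002,.023,(0,255,0)); ov(.4074+d[0],.3722+d[1],.165,.030,(0,0,255))
cv2.imwrite('pics/m9.png',im)
E
```

```text
t: 20.75
tool_pos: [0.4063, 0.3744, 0.2637]
tool_rot: [-0.202, -3.133, 0.003]
contact_force: [0.6, -1.8, -1.5]
opening: 0.0124
t 20.75 pos [0.4063 0.3744 0.2637] x [-0.992  0.128  0.002] y [ 0.128  0.992 -0.002] F [ 0.6 -1.8 -1.5] open 0.0124 q [ 0.61 -0.13  1.75 -0.    1.52 -0.83]
[-0.24285106 -0.18603237  3.87210771]
```

View pics/m9.png

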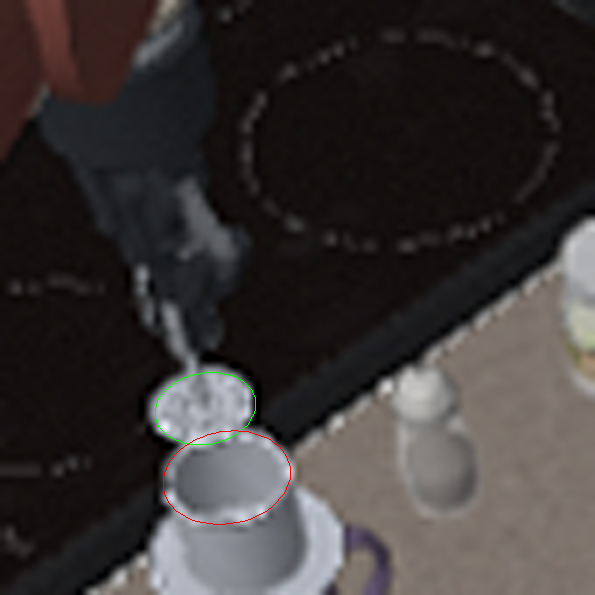

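```bash
python3 -m jog '[[-0.3,-0.1,1.5,0,0,0,235],[-0.3,-0.1,2.5,0,0,0,235],[-0.3,-0.1,3.2,0,0,0,235],[-0.3,-0.1,3.2,0,0,0,235],[-0.3,-0.1,3.2,0,0,0,235],[-0.3,-0.1,3.2,0,0,0,235]]'; python3 -c "
from h import *
st(); print(rel([.4092,.3727,.176]))"
```

```text
t: 21.3
tool_pos: [0.4103, 0.3711, 0.2329]
tool_rot: [-0.206, -3.134, 0.004]
contact_force: [1.8, 0.6, -1.0]
opening: 0.0121
t 21.3 pos [0.4103 0.3711 0.2329] x [-0.991  0.131  0.   ] y [ 0.131  0.991 -0.003] F [ 1.8  0.6 -1. ] open 0.0121 q [ 0.6  -0.11  1.79 -0.    1.47 -0.84]
[0.12580625 0.15921109 5.69193178]
```

```bash
python3 -m jog '[[0.1,0.15,0.3,0,0,0,235],[0.1,0.15,0.8,0,0,0,235],[0.1,0.15,1.5,0,0,0,235],[0.1,0.15,2.0,0,0,0,235],[0.1,0.15,2.0,0,0,0,235]]'; python3 -c "
from h import *
st(); print(rel([.4092,.3727,.176]))"
```

```text
t: 21.72
tool_pos: [0.4086, 0.3721, 0.2108]
tool_rot: [-0.205, -3.132, 0.007]
contact_force: [0.6, -1.1, -0.6]
opening: 0.0126
t 21.72 pos [0.4086 0.3721 0.2108] x [-0.991  0.131  0.003] y [ 0.131  0.991 -0.005] F [ 0.6 -1.1 -0.6] open 0.0126 q [ 0.6  -0.1   1.81 -0.    1.44 -0.83]
[-0.05888377  0.08045116  3.48253083]
```

```bash
python3 -m jog '[[0,0.05,0.8,0,0,0,235],[0,0.05,1.6,0,0,0,235],[0,0.05,2.3,0,0,0,235],[0,0.05,3,0,0,0,235],[0,0.05,3.4,0,0,0,235],[0,0.05,3.6,0,0,0,235],[0,0.05,3.7,0,0,0,235]]'; python3 -c "
from h import *
st()"
```

```text
t: 22.3
tool_pos: [0.4084, 0.3723, 0.1732]
tool_rot: [-0.205, -3.131, 0.008]
contact_force: [-0.3, 0.7, -1.1]
opening: 0.0121
t 22.3 pos [0.4084 0.3723 0.1732] x [-0.991  0.131  0.003] y [ 0.131  0.991 -0.005] F [-0.3  0.7 -1.1] open 0.0121 q [ 0.61 -0.07  1.84 -0.    1.37 -0.83]
```

```bash
python3 -m jog '[[0,0,0.1,0,0,0,235],[0,0,0.15,0,0,0,235],[0,0,0.15,0,0,0,215],[0,0,0.15,0,0,0,205],[0,0,0.15,0,0,0,195],[0,0,0.15,0,0,0,195],[0,0,0.15,0,0,0,195],[0,0,0.15,0,0,0,195]]'; python3 -c "
from h import *
st()"; python3 -m jog '[[0,0,-0.5,0,0,0,195],[0,0,-1.2,0,0,0,195],[0,0,-2.5,0,0,0,195],[0,0,-4,0,0,0,180],[0,0,-6,0,0,0,160],[0,0,-9,0,0,0,150],[-2,-3,-11,0,0,0,150],[-3,-7,-11,0,0,0,150]]'; python3 -c "
from h import *
st(); print(rel([.3732,.2062,.2]))"
```

```text
t: 22.97
tool_pos: [0.4085, 0.3724, 0.1719]
tool_rot: [-0.205, -3.131, 0.008]
contact_force: [0.3, 1.0, -0.1]
opening: 0.02
t 22.97 pos [0.4085 0.3724 0.1719] x [-0.991  0.131  0.003] y [ 0.131  0.991 -0.005] F [ 0.3  1.  -0.1] open 0.02 q [ 0.61 -0.06  1.84 -0.    1.37 -0.83]
t: 23.63
tool_pos: [0.4323, 0.3014, 0.2901]
tool_rot: [0.199, 3.128, 0.002]
contact_force: [1.4, 0.1, 0.9]
opening: 0.0351
t 23.63 pos [0.4323 0.3014 0.2901] x [-0.992  0.127 -0.007] y [0.127 0.992 0.002] F [1.4 0.1 0.9] open 0.0351 q [ 0.47 -0.21  1.78 -0.    1.57 -0.97]
[  4.71869542 -10.20876739   8.95748503]
```

```bash
python3 -m jog '[[1,-3.5,0,0,0.007,0,150],[2,-7,0,0,0.007,0,150],[4,-9,0,0,0.007,0,150],[4.7,-10.2,2,0,0.007,0,150],[4.7,-10.2,5,0,0.007,0,150],[4.7,-10.2,8,0,0.007,0,150],[4.7,-10.2,10,0,0.007,0,150],[4.7,-10.2,10,0,0.007,0,150]]'; python3 - <<'E'
from h import *
st(); print(rel([.3732,.2062,.06]))
b=snap('side','s10.png');a=snap('top','t10.png')
g0=cv2.imread('pics/s9.png').astype(int)
for z in(.162,.178,.19): print(z,proj('side',[.4085,.3739,z]).round(1))
print(b[120:150,172:196].mean(2).astype(int))
E
```

```text
t: 24.3
tool_pos: [0.371, 0.2053, 0.1859]
tool_rot: [-0.199, -3.129, 0.002]
contact_force: [0.1, -0.2, -0.0]
opening: 0.0349
t 24.3 pos [0.371  0.2053 0.1859] x [-0.992  0.127  0.006] y [ 0.127  0.992 -0.001] F [ 0.1 -0.2 -0. ] open 0.0349 q [ 0.33 -0.42  2.12  0.    1.45 -1.12]
[-0.28719072  0.13456051 12.58421099]
0.162 [[182.  143.2]]
0.178 [[181.1 139.9]]
0.19 [[180.5 137.3]]
[[66 67 68 69 70 72 72 75 75 59 50 71 83 90 69 70 71 71 72 60 38 37 41 41]
 [66 68 70 70 71 72 72 74 74 75 74 65 71 68 69 69 72 72 61 40 38 39 40 41]
 [65 68 71 71 71 71 72 73 73 75 74 72 70 70 70 71 72 64 44 39 39 40 40 41]
 [64 65 69 71 70 72 72 72 73 74 73 72 71 71 71 72 67 44 36 39 39 42 41 40]
 [63 63 64 69 72 71 73 71 69 74 74 73 73 73 74 71 51 34 40 39 41 40 42 40]
 [62 61 59 62 70 72 72 69 70 77 75 74 75 75 75 57 35 40 41 41 41 39 40 41]
 [64 60 58 59 61 69 71 72 77 77 76 76 77 77 64 35 38 40 41 42 40 41 39 41]
 [81 61 58 59 58 60 69 73 79 77 79 77 79 73 43 37 40 41 38 41 41 40 40 40]
 [91 79 61 57 55 55 64 81 79 79 77 78 80 62 34 40 41 41 42 40 42 41 40 42]
 [64 88 76 56 55 54 66 83 79 80 79 82 75 3
[... 833 characters left out ...]
41 42 40 41 41 41 40 41]
 [44 41 40 39 44 63 74 73 75 66 34 39 41 40 40 40 40 40 40 40 41 42 40 41]
 [42 41 42 39 43 60 73 71 74 65 37 39 41 41 41 41 41 40 41 39 42 40 40 41]
 [41 42 41 40 39 54 72 71 71 63 36 40 42 39 39 41 41 41 40 42 41 40 40 41]
 [42 41 40 40 37 47 70 67 69 62 38 40 40 41 41 41 41 41 41 41 39 43 40 40]
 [41 41 41 40 39 45 68 66 67 60 36 40 41 41 40 40 41 39 39 40 40 40 40 38]
 [41 41 42 38 37 45 64 64 65 60 34 40 40 42 40 41 41 40 40 40 42 41 40 37]
 [41 39 40 39 36 42 58 58 61 57 37 40 40 40 40 40 41 40 42 40 42 40 39 39]
 [41 39 41 37 39 50 55 52 55 55 43 39 39 42 41 41 41 41 39 39 39 38 38 39]
 [40 39 37 34 46 86 95 58 41 48 47 36 39 39 38 39 37 38 44 41 35 38 37 39]]
```

```bash
python3 -m jog '[[-0.2,0.1,3,0,0,0,150],[-0.25,0.1,6,0,0,0,150],[-0.25,0.1,9,0,0,0,150],[-0.25,0.1,11,0,0,0,150],[-0.25,0.1,12.5,0,0,0,150],[-0.25,0.1,13.3,0,0,0,150],[-0.25,0.1,13.8,0,0,0,150],[-0.25,0.1,13.9,0,0,0,150]]'; python3 -c "
from h import *
st()"; python3 -m jog '[[0,0,0,0,0,0,170],[0,0,0,0,0,0,185],[0,0,0,0,0,0,200],[0,0,0,0,0,0,215],[0,0,0,0,0,0,230],[0,0,0,0,0,0,230],[0,0,0,0,0,0,230]]' 30; python3 -c "
from h import *
st()"
```

```text
t: 25.07
tool_pos: [0.3774, 0.2077, 0.0528]
tool_rot: [0.199, 3.133, 0.004]
contact_force: [-0.1, -0.9, 0.1]
opening: 0.0352
t 25.07 pos [0.3774 0.2077 0.0528] x [-0.992  0.127 -0.002] y [0.127 0.992 0.003] F [-0.1 -0.9  0.1] open 0.0352 q [ 0.33 -0.24  2.21  0.    1.16 -1.12]
t: 25.65
tool_pos: [0.3787, 0.2076, 0.0551]
tool_rot: [0.199, 3.131, 0.003]
contact_force: [-2.7, -3.0, 10.4]
opening: 0.0085
t 25.65 pos [0.3787 0.2076 0.0551] x [-0.992  0.126 -0.004] y [0.126 0.992 0.002] F [-2.7 -3.  10.4] open 0.0085 q [ 0.33 -0.24  2.21  0.    1.17 -1.12]
```

```bash
python3 -m jog '[[0,0,0,0,0,0,200],[0,0,-0.5,0,0,0,150],[0,0,-1,0,0,0,150],[0.3,0,-1,0,0,0,150],[0.3,0,-1,0,0,0,150]]'; python3 -c "
from h import *
st(); print(rel([.3732,.2065,.044]))"
```

```text
t: 26.07
tool_pos: [0.3754, 0.2081, 0.0653]
tool_rot: [0.198, 3.131, 0.004]
contact_force: [-0.7, 0.2, -0.4]
opening: 0.0351
t 26.07 pos [0.3754 0.2081 0.0653] x [-0.992  0.126 -0.004] y [0.126 0.992 0.003] F [-0.7  0.2 -0.4] open 0.0351 q [ 0.33 -0.26  2.21  0.    1.19 -1.11]
[ 0.20384244 -0.19503001  2.1281941 ]
```

```bash
python3 -m jog '[[0.2,-0.15,0.7,0,0,0,150],[0.2,-0.15,1.4,0,0,0,150],[0.2,-0.15,2.0,0,0,0,150],[0.2,-0.15,2.1,0,0,0,150],[0.2,-0.15,2.1,0,0,0,150]]'; python3 -c "
from h import *
st()"
```

```text
t: 26.48
tool_pos: [0.3724, 0.2066, 0.043]
tool_rot: [0.199, 3.134, 0.002]
contact_force: [-0.1, 0.5, -0.7]
opening: 0.0352
t 26.48 pos [0.3724 0.2066 0.043 ] x [-0.992  0.126 -0.002] y [0.126 0.992 0.002] F [-0.1  0.5 -0.7] open 0.0352 q [ 0.33 -0.23  2.23  0.    1.14 -1.11]
```

```bash
python3 -m jog '[[0,0,-0.05,0,0,0,170],[0,0,-0.05,0,0,0,185],[0,0,-0.05,0,0,0,200],[0,0,-0.05,0,0,0,215],[0,0,-0.05,0,0,0,235],[0,0,-0.05,0,0,0,235],[0,0,-0.05,0,0,0,235]]' 30; python3 -c "
from h import *
st()"
```

```text
t: 27.07
tool_pos: [0.3727, 0.2067, 0.0439]
tool_rot: [0.199, 3.133, 0.003]
contact_force: [-0.7, -0.6, 1.8]
opening: 0.0138
t 27.07 pos [0.3727 0.2067 0.0439] x [-0.992  0.126 -0.002] y [0.126 0.992 0.002] F [-0.7 -0.6  1.8] open 0.0138 q [ 0.33 -0.23  2.23  0.    1.14 -1.11]
```

```bash
python3 -m jog '[[0,0,-1,0,0,0,235],[0,0,-4,0,0,0,235],[0,0,-8,0,0,0,235],[0,0,-12,0,0,0,235],[0,0,-16,0,0,0,235],[0,0,-20,0,0,0,235],[0,0,-24,0,0,0,235],[0,0,-25,0,0,0,235]]'; python3 -c "
from h import *
st(); print(rel([.4075,.3722,.29]))"
```

```text
t: 27.73
tool_pos: [0.374, 0.2071, 0.3026]
tool_rot: [0.198, 3.121, 0.01]
contact_force: [-0.8, 0.1, 1.0]
opening: 0.0141
t 27.73 pos [0.374  0.2071 0.3026] x [-0.992  0.126 -0.014] y [0.126 0.992 0.007] F [-0.8  0.1  1. ] open 0.0141 q [ 0.33 -0.49  1.97  0.    1.64 -1.11]
[-1.21910904 16.79409084  1.39569842]
```

```bash
python3 -m jog '[[-0.2,3.5,0,0.006,0.012,0,235],[-0.5,7,0,0.006,0.012,0,235],[-0.8,10.5,0,0.006,0.012,0,235],[-1,14,0,0.006,0.012,0,235],[-1.2,16,1,0.006,0.012,0,235],[-1.2,16.8,1.2,0.006,0.012,0,235],[-1.2,16.8,1.2,0.006,0.012,0,235],[-1.2,16.8,1.2,0.006,0.012,0,235]]'; python3 - <<'E'
from disc import *
st(); print(rel([.4075,.3722,.215]))
b=snap('side','s11.png'); c=get_obs()['tool_pos']; aa=snap('top','t11.png')
S=6;u0,v0=140,50
def ov(im,n,o,x,y,z,r,col):
    P=np.c_[x+r*np.cos(a),y+r*np.sin(a),np.full(60,z)]
    cv2.polylines(im,[np.round((proj(n,P)-o+.5)*S).astype(np.int32)],True,col,1)
d=np.array([.00115,.0017])
im=cv2.resize(b[v0:v0+100,u0:u0+70],None,fx=S,fy=S,interpolation=cv2.INTER_CUBIC)
raw=im.copy()
ov(im,'side',[u0,v0],c[0]+d[0],c[1]+d[1],c[2]-.0439,.0365,(0,255,0)); ov(im,'side',[u0,v0],.4074+d[0],.3722+d[1],.165,.030,(0,0,255)); ov(im,'side',[u0,v0],.4074+d[0],.3722+d[1],.178,.007,(255,0,0))
cv2.imwrite('pics/m11.png',cv2.resize(np.hstack([raw,im]),None,fx=.95,fy=.95,interpolation=cv2.INTER_AREA))
print(discfit(b,'side',(140,50,205,135),36.5,(c[2]-.0439)*1000,p0=c[:2]*1000))
E
```

```text
t: 28.4
tool_pos: [0.4069, 0.3716, 0.2916]
tool_rot: [0.198, 3.135, -0.0]
contact_force: [0.3, -0.8, -0.2]
opening: 0.014
t 28.4 pos [0.4069 0.3716 0.2916] x [-0.992  0.126 -0.001] y [ 0.126  0.992 -0.   ] F [ 0.3 -0.8 -0.2] open 0.014 q [ 0.61 -0.15  1.72 -0.    1.57 -0.84]
[-0.04475854  0.06460748  7.65613532]
(array([408.3, 373.2]), np.float64(0.263), np.uint64(403))
```

View pics/m11.png

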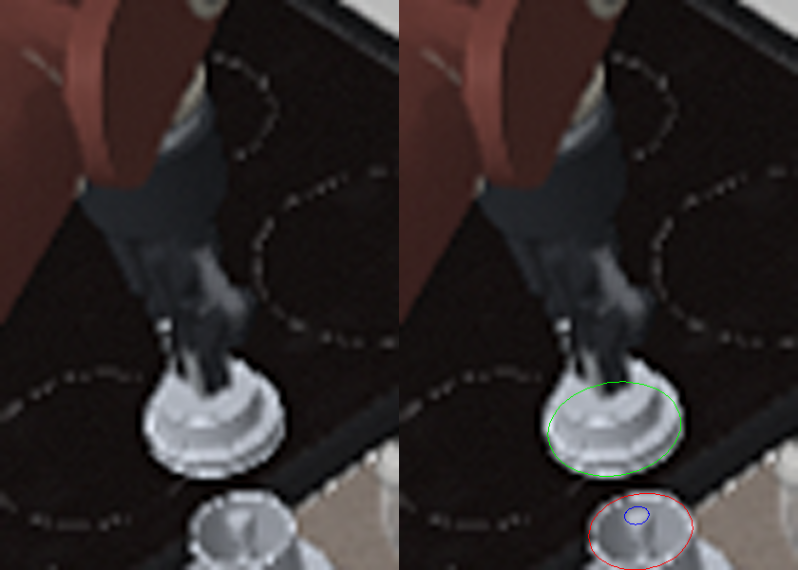

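The cap hangs level at about (215,425) in the left panel, over the chamber's edge at about (243,530). The press grip stands inside the chamber at about (241,520), at its home height. Chamber and cap agree with the overlays to about 1-2 mm, so I'll lower the cap.

```bash
python3 -m jog '[[-0.2,0.05,2,0,0,0,235],[-0.2,0.05,4,0,0,0,235],[-0.2,0.05,5.5,0,0,0,235],[-0.2,0.05,6.5,0,0,0,235],[-0.2,0.05,7,0,0,0,235],[-0.2,0.05,7.2,0,0,0,235],[-0.2,0.05,7.2,0,0,0,235]]'; python3 -c "
from h import *
st(); print(rel([.4090,.3724,.199]))"
```

```text
t: 29.08
tool_pos: [0.4097, 0.3713, 0.221]
tool_rot: [0.201, 3.132, 0.002]
contact_force: [-0.5, -0.7, -0.9]
opening: 0.0141
t 29.08 pos [0.4097 0.3713 0.221 ] x [-0.992  0.128 -0.003] y [0.128 0.992 0.002] F [-0.5 -0.7 -0.9] open 0.0141 q [ 0.6  -0.11  1.8  -0.    1.45 -0.84]
[0.09372718 0.09789036 2.19552756]
```

```bash
python3 -m jog '[[0.05,0.1,0.4,0,0,0,235],[0.05,0.1,0.8,0,0,0,235],[0.05,0.1,1.1,0,0,0,235],[0.05,0.1,1.4,0,0,0,235],[0.05,0.1,1.6,0,0,0,235],[0.05,0.1,1.7,0,0,0,235]]'; python3 -c "
from h import *
st()";python3 -m jog '[[0,0,0.1,0,0,0,235],[0,0,0.2,0,0,0,235],[0,0,0.3,0,0,0,235],[0,0,0.4,0,0,0,235],[0,0,0.4,0,0,0,235]]'; python3 -c "
from h import *
st()"
```

```text
t: 29.58
tool_pos: [0.4092, 0.3723, 0.2034]
tool_rot: [0.201, 3.133, 0.002]
contact_force: [-0.0, -0.1, -0.5]
opening: 0.0139
t 29.58 pos [0.4092 0.3723 0.2034] x [-0.992  0.128 -0.002] y [0.127 0.992 0.001] F [-0.  -0.1 -0.5] open 0.0139 q [ 0.6  -0.1   1.82 -0.    1.42 -0.84]
t: 30.0
tool_pos: [0.4092, 0.3723, 0.1993]
tool_rot: [0.201, 3.133, 0.001]
contact_force: [0.1, 0.2, 0.0]
opening: 0.0141
t 30.0 pos [0.4092 0.3723 0.1993] x [-0.992  0.128 -0.002] y [0.128 0.992 0.001] F [0.1 0.2 0. ] open 0.0141 q [ 0.6  -0.09  1.82 -0.    1.41 -0.84]
```

```bash
python3 -m jog '[[0,0,0.1,0,0,0,235],[0,0,0.15,0,0,0,235],[0,0,0.15,0,0,0,235]]'; python3 -c "
from h import *
st()"
```

```text
t: 30.25
tool_pos: [0.4094, 0.3724, 0.1983]
tool_rot: [0.201, 3.133, 0.002]
contact_force: [0.1, -0.4, 1.8]
opening: 0.0141
t 30.25 pos [0.4094 0.3724 0.1983] x [-0.992  0.128 -0.003] y [0.128 0.992 0.001] F [ 0.1 -0.4  1.8] open 0.0141 q [ 0.6  -0.09  1.82 -0.    1.41 -0.84]
```

Contact came at the home height (TCP 0.198 m, expected 0.199 m). I'll release, rise and clear.

```bash
python3 -m jog '[[0,0,0,0,0,0,220],[0,0,0,0,0,0,205],[0,0,0,0,0,0,190],[0,0,0,0,0,0,170],[0,0,0,0,0,0,150],[0,0,0,0,0,0,140],[0,0,0,0,0,0,140]]'; python3 -m jog '[[0,0,-1,0,0,0,140],[0,0,-3,0,0,0,140],[0,0,-6,0,0,0,140],[0,0,-10,0,0,0,140],[0,-3,-11,0,0,0,140],[-2,-7,-11,0,0,0,140],[-4,-11,-11,0,0,0,140],[-5,-15,-11,0,0,0,140]]'; python3 -m jog '[[0,-4,0,0,0,0,140],[0,-8,0,0,0,0,140],[0,-12,0,0,0,0,140],[0,-16,0,0,0,0,140],[0,-20,0,0,0,0,140],[0,-24,0,0,0,0,140],[0,-28,0,0,0,0,140],[0,-32,0,0,0,0,140]]';  python3 - <<'E'
from disc import *
st()
A=snap('top','t12.png');B=snap('side','s12.png')
# knob: dark blob near predicted
for n,im in(('top',A),('side',B)):
    q=proj(n,[.4085,.3725,.198])[0]; u,v=q.round().astype(int); w=im[v-9:v+10,u-9:u+10].max(2)
    ys,xs=np.where(w<70); print(n,'pred',q.round(1),'dark',len(xs)); 
    if len(xs): m=(xs.mean()+u-9,ys.mean()+v-9); print(np.round(m,1),(atz(n,*m,.198)*1000).round(1)); print(w[::2,::2])
# untouched things: compare with the first top picture
D=cv2.absdiff(A,cv2.imread('pics/top0.png')).max(2)
for nm,p in(('honey',(.375,-.213,.05)),('salt',None)):
    if p: u,v=proj('top',p)[0].astype(int); print(nm,D[v-12:v+13,u-12:u+13].mean())
print('salt',D[160:186,104:130].mean(),'spotted',D[186:226,250:298].mean())
E
```

```text
t: 30.83
tool_pos: [0.4094, 0.3724, 0.1982]
tool_rot: [0.201, 3.133, 0.002]
contact_force: [0.8, 0.3, -1.4]
opening: 0.0384
t: 31.5
tool_pos: [0.4395, 0.2214, 0.3098]
tool_rot: [0.198, 3.13, 0.003]
contact_force: [0.9, -0.2, -0.2]
opening: 0.0386
t: 32.17
tool_pos: [0.3985, -0.0978, 0.3103]
tool_rot: [0.198, 3.128, 0.002]
contact_force: [1.7, 0.6, 0.3]
opening: 0.0387
t 32.17 pos [ 0.3985 -0.0978  0.3103] x [-0.992  0.126 -0.007] y [0.126 0.992 0.002] F [1.7 0.6 0.3] open 0.0387 q [-0.43 -0.53  1.98  0.    1.68 -1.87]
top pred [107.5 217. ] dark 15
[109.1 216.8] [408.8 368.7 198. ]
[[166 167 165 190 225 232 229 228 228 221]
 [166 168 193 227 231 230 229 228 227 227]
 [163 180 229 231 228 220 220 227 228 229]
 [169 213 229 224 180 128 129 190 227 229]
 [178 222 228 214 107  45  46 110 218 229]
 [185 227 227 219 124  56  46 104 217 231]
 [180 228 227 227 210 164 145 201 231 232]
 [181 227 228 231 232 229 228 229 230 230]
 [184 224 228 231 231 230 229 230 230 232]
 [167 208 228 232 230 229 231 232 231 233]]
side pred [180.3 135.8] dark 119
[179.2 129.7] [424.  396.2 198. ]
[[ 25  20  46  23  23  23  20  22  20  20]
 [ 24  32  38  25  23  20  20  21  18  17]
 [ 21  28  23  24  15  16  13  31  60  63]
 [ 18  31  64  60  73  99  99 100  98 100]
 [ 98  97  96  98  99 100 102 101 103 101]
 [101 102 102 103 103 104 104 104 105 107]
 [105 104 104 105 106 107 106 109 109 109]
 [107 107 109 108 108 110 110 109 110 108]
 [109 110 110 110 110 110 109 111 111 110]
 [111 110 110 111 110 111 111 112 112 112]]
honey 32.8608
salt 12.59319526627219 spotted 42.48645833333333
```

```bash
python3 -m jog '[[-1,4,-1,0,0,0,140],[-2,8,-1,0,0,0,140],[-3,12,-1,0,0,0,140],[-3,16,-1,0,0,0,140],[-2,20,-1,0,0,0,140],[-1,24,-1,0,0,0,140],[0,28,-1,0,0,0,140],[2,32,-1,0,0,0,140]]'; python3 -m jog '[[1,4,0,0,0,0,140],[3,8,0,0,0,0,140],[5,12,0,0,0,0,140],[7,16,0,0,0,0,140],[9,20,0,0,0,0,140],[11,24,0,0,0,0,140],[13,28,0,0,0,0,140],[14,31,0,0,0,0,140]]'; python3 -m jog '[[3,2,0,0,0,0,140],[6,4,0,0,0,0,140],[6,5,0,0,0,0,140],[6,5,0,0,0,0,140]]'; python3 - <<'E'
from disc import *
st()
A=snap('top','t13.png');B=snap('side','s13.png')
A0=cv2.imread('pics/top0.png');B0=cv2.imread('pics/side0.png')
for nm,r,s in(('honey',(340,222,370,250),(298,256,322,288)),('salt',(104,160,130,184),(205,125,220,149)),('spotted',(250,186,298,226),(258,198,286,236))):
    f=lambda X,Y,b:cv2.absdiff(X,Y)[b[1]:b[3],b[0]:b[2]].mean().round(1)
    print(nm,'top diff',f(A,A0,r),'side diff',f(B,B0,s))
for n,im in(('top',A),('side',B)):
    q=proj(n,[.4085,.3725,.197])[0]; u,v=q.round().astype(int); w=im[v-7:v+8,u-7:u+8].max(2)
    ys,xs=np.where(w<70); print(n,'pred',q.round(1),len(xs)); m=(xs.mean()+u-7,ys.mean()+v-7); print(np.round(m,1),(atz(n,*m,.197)*1000).round(1))
ms=mask(A,(95,190,170,270)).sum(),mask(B,(155,120,225,220)).sum(); print(ms)
# rows/cols of the bright cap outline in the side view vs an upright model at home
S=[[(36.5,155),(36.5,165)],[(30,165),(28,180)],[(8,189),(8,203)],[(46,110),(46,113)],[(30,113),(30,165)]]
print('side stack fit',discfit(B,'side',(150,105,225,170),1,113,(409,374),extra=S))
E
```

```text
t: 32.93
tool_pos: [0.4221, 0.219, 0.3206]
tool_rot: [0.212, 3.127, 0.001]
contact_force: [1.6, 0.7, 0.3]
opening: 0.0389
t: 33.6
tool_pos: [0.3251, 0.5374, 0.3209]
tool_rot: [0.209, 3.128, 0.002]
contact_force: [0.6, 0.3, 0.6]
opening: 0.0386
t: 33.93
tool_pos: [0.27, 0.5971, 0.3208]
tool_rot: [0.202, 3.128, 0.003]
contact_force: [0.8, -0.5, 0.6]
opening: 0.0384
t 33.93 pos [0.27   0.5971 0.3208] x [-0.992  0.128 -0.007] y [0.128 0.992 0.002] F [ 0.8 -0.5  0.6] open 0.0384 q [ 1.04  0.09  1.44 -0.01  1.61 -0.41]
honey top diff 0.8 side diff 1.4
salt top diff 1.3 side diff 1.4
spotted top diff 0.7 side diff 0.5
top pred [107.6 217.1] 17
[109.1 216.6] [409.5 369.1 197. ]
side pred [180.4 136. ] 91
[179.3 132.1] [417.7 388.5 197. ]
(np.uint64(151), np.uint64(525))
side stack fit (array([409.3, 373.7]), np.float64(0.225), np.uint64(803))
```

```bash
python3 -c "
from station import finish_job
print(finish_job())"
```

```text
the job is handed in; nothing more can be done
None
```

I built the stack on the scale in the order asked and handed the job in at about 34 s, with the arm clear of everything. From the bottom up it is the purple mug, the chamber, the grey press and the cap.

**Mug:** it stands upright. The top camera put it about 1.5 mm from the plate's centre. My rough reading from the side view suggested up to 6 mm in +y, but the gripper was hiding part of the mug there, so I trusted the top view.

**Chamber:** contact came at its expected height, and the picture showed it level on the mug.

**Press:** I released it about 1 mm above the chamber floor. A later picture showed its grip standing at home height, about 2 mm off centre, which is within its play.

**Cap:** the first grip only caught the top of the knob, pressing on it with about 10 N, so I took it again lower down. It then slid over the chamber's edge without resistance and touched at home height.

**Other things:** the honey jar, salt shaker and spotted mug look unchanged from the first pictures in both cameras.

**Checks that were weak or disagreed:**
- The cameras disagree with each other by a steady 2–4 mm.
- The last side-camera search for the knob was spoiled by the dark background. The last side-camera fit of the stack gave a plausible position but matched the outline only roughly.
- I had no pictures left to look at the capped stack. That the cap is home rests on the contact height, the free descent and the knob's position in the top camera.

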